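# Square the open receipt book on the flatbed scanner and lower the lid

### The job

The red receipt book lies open, face down, on the glass of the scanner. Slide it along the glass, without lifting it off and without forcing it, until it sits squarely up against both edges of the glass at the corner with the blue arrow marks (hinge side, nearest the robot), and only then close the lid: bring it down gently onto the frame, without letting it drop or slam, until it lies fully shut. Leave the other things on the counter where they are.

Things in the scene. Friction and masses are not known exactly. Their poses are not given: they have to be found in the camera images.
- scanner: Flatbed scanner, light grey, 240 (x) x 276 (y) x 52 mm, fixed, its front turned to the robot's right. Origin on the counter under the centre of the glass; x points to its back (the hinge side), y to its left, z up. Outside: x -116 to 124, y -138 to 138 mm, frame top z = 52. The glass is sunk 8 mm below the frame: surface at z = 44 mm, edges at x = -90 and 90, y = -118 and 118 mm.
- bed_corner (a point): Marked inner corner of the sunk glass, on the hinge side, nearest the robot (+x, +y of the scanner), at glass level: scanner frame (90, 118, 44) mm. Blue arrow heads on the frame point at it. Axes as the scanner's.
- scoop (a point): Middle of the finger scoop in the scanner's front, under the lid's lip: scanner frame (-108, 0, 20) mm, on the scoop's floor. The scoop is 130 mm wide (y), 17 mm deep (x -116 to -99) and open to the front and up to the lid. Axes as the scanner's.
- book: Small hardback receipt book lying open face down, dark red, 92 (x) x 130 (y) x 7 mm thick, about 0.11 kg, rigid; damaged if pushed with over 25 N. Origin: centre of its underside; spine along its x. Starts turned up to 0.25 rad from square, about 20 mm or more from both edges of the marked corner. Home, its centre is at (44, 53, 44) mm in the scanner frame, x parallel to the scanner's x.
- lid (a joint): Opening angle of the scanner's lid, rad: 0 shut on the frame (its stop), 1.57 upright, 1.72 rear stop. Starts leaning back past upright, 1.60 to 1.70, and rests there. The hinge has slight friction (0.1 N m): drawn forward past about 1.35 the lid falls by itself unless it is supported. Lid: about 0.5 kg.
- lid_lip (a point): Middle of the lower (inner) front edge of the lid, facing the robot's right when open; moves with the lid. The lid is a light grey plate 272 mm wide, 16 mm thick. Own axes: -x from the hinge out through the lip, z out of the lid's upper face. The lip is 216 mm out from the hinge axis and 7.5 mm below it (own -z). Shut, the lid's underside is at 52.5 mm, clear of the book.
- lid_hinge (a point): Middle of the lid's hinge axis, which runs along the scanner's y: scanner frame (100, 0, 60) mm. Fixed; axes as the scanner's.
- mouse: Black computer mouse, 105 x 60 x 34 mm, leave alone.
- barcode_reader: White hand-held barcode reader in its stand, base 105 x 85 mm, about 190 mm tall, leave alone.
- stapler: Blue stapler, 140 x 36 x 40 mm, leave alone.
- tape_roll: Brown roll of parcel tape lying flat, 110 mm across, 48 mm high, leave alone.
- parcel: Cardboard parcel, 130 x 180 x 95 mm, leave alone.
- pen_cup: Dark pen cup with pens, 76 mm across, about 150 mm tall, leave alone.
Mind the look-alikes: they are no part of the job. Leave any orange or yellow look-alike of the book alone.

How it is judged:
By the outcome, as a careful person would: the job done as asked, in the order asked, and still so for the second after the job is handed in, with the robot touching nothing.
It also fails if it takes over 72 s, if anything falls off the work surface, if the arm or the gripper's body presses on something with over 40 N, if the wrist force passes 120 N, or if a joint passes its speed limit or range.

### The arm

A 7-joint arm with a two-finger parallel gripper is mounted at the origin on the work surface. World frame = base frame: x ahead of the robot, y to its left, z up, the work surface at z = 0. Lengths are in mm, angles in rad, forces in N, time in s.
With the tool pointing down it reaches from about 400 to 875 mm from the base axis. Payload 4.4 kg.
Tool frame: the origin (TCP) lies midway between the tips of the shut fingers; the grasp point (between the pads) lies behind it (ctrl.grip_point_offset is the x of the grasp point in the tool frame, in mm); x points along the fingers, z is the direction in which the jaws open and shut, and the axes are right-handed (so a half turn about x gives the same grasp; the last joint's range is limited). The gripper opens to 85 mm and grips with 20 to 120 N. Pads are 22 mm wide; open, the fingers measure 114 mm over their backs; the gripper's body (76 mm by 85 mm) begins 54 mm behind the grasp point. The pads swing forward as they close: fully open they stand 13 mm farther back than shut.
Start: joints at [-1.334, 0.628, 0.038, 1.517, -0.027, 0.996, -0.02], TCP at [193.802, 620.45, 231.313] pointing down, gripper open.
Joint ranges: [-3.06, 3.06], [-0.37, 2.12], [-1.25, 1.32], [0.18, 2.47], [-1.1, 4.24], [0.23, 1.98], [-2.94, 2.94]. Speed limits (rad/s): [2.57, 2.57, 3.14, 3.14, 3.14, 3.14, 3.14].

### API

Orientations are given as [roll, pitch, yaw] about the fixed x, y, z axes, in that order (R = Rz(yaw) Ry(pitch) Rx(roll)).
In Python, from cell import status, eyes, ctrl gives the robot as it stands. The module is installed in compiled form; this text tells all that it offers.
- The arm moves only by the tool apply_moves, never from a script. Its argument "targets" is a list of rows, each a list of 3 entries, a list of its own where there are three numbers: the shift along the tool's x, y, z in mm, then the turn about the tool's x in degrees, then the finger opening in mm, from 0 to 85.4. In form: [[[dx, dy, dz], roll, claw], ...]. A call has 1 to 10 rows; each row shifts and turns the pose as measured when the row begins, along the tool's axes as they then stand; what a row does not reach is not made up. A row lasts 1/8 s, in which the tool goes at most 62.5 mm and 10.7 degrees, less where a joint would pass 70% of its speed; a pose out of reach is approached as far as the arm can. A call is refused whole if a number of a shift passes 62.5 or a number of a turn 10.7, either way. A call with a gripper value outside its range is refused whole. The fingers move at their own pace and stop on an object; the grip force is fixed at half the most. Time passes only in rows, so rows that do not move let the fingers close. It gives the time, the measured TCP pose, the force and the opening at its end, in the units of the state.
- status.read_state(): the state, without advancing time (a new reading comes with each control period).
- eyes.get_image(name): name is "side" or "top" or "wrist"; returns (picture, depth): 480x640x3 uint8, blue, green, red; 480x640 float32, mm along the optical axis (not along the pixel's ray), 0 where there is no reading.
- eyes.camera_params(name): a dict with "fx", "fy", "cx", "cy" (pixels), "R" (3x3) and "t" (3): a world point X has camera coordinates R X + t. Camera axes: x right, y down, z forward; pixel columns grow to the right and rows downward; lengths in mm; the calibration is good to about 2 mm. A picture is of the moment at which its call begins: read the wrist's pose just before it. camera_params takes no time and is no camera call; for the wrist camera it gives the pose at the moment of the call.
- ctrl.finish_job(): hands the job in, once; it reports no verdict.
The state is a dict: "clock": time; "qpos": joint angles; "qd": joint speeds; "tau": joint torques, N m; "eef_pos": TCP position; "tool_rot": TCP orientation; "force": force on the tool from outside, world axes, zero at the start; "torque": the same for the moment, N m; "width": finger opening in mm.
Only numpy, scipy, OpenCV 4.12 (cv2) and the standard library are available. Lean on these libraries where they do the work, as an engineer would, in place of code of your own. Each camera call takes 0.05 s, during which the arm holds its last target.

## Working session

There is one attempt and no reset: what is moved stays moved. The work goes in short steps, Python scripts to look and compute and a tool call to move; the robot and the scene stay as the last step left them, time stands still between calls to the robot, and variables do not carry over. Pictures are saved under pics/ and viewed, and the job is handed in when it is done.

Besides the shell and the picture viewer there is one more tool, called by a JSON object that holds its "name" and its "arguments", one argument or row to a line. apply_moves: Moves the arm, as the interface text tells. Its arguments: {"type":"object","properties":{"targets":{"type":"array"}},"required":["targets"]}

```bash
mkdir -p pics; ls; python3 - <<'E'
from cell import status, eyes, ctrl
import cv2
s=status.read_state()
for k,v in s.items(): print(k,v)
print(ctrl.grip_point_offset)
for n in ["side","top","wrist"]:
    im,d=eyes.get_image(n); cv2.imwrite(f"pics/a_{n}.png",im)
    import numpy as np; np.save(f"pics/a_{n}.npy",d)
    p=eyes.camera_params(n); print(n,p)
E
```

```text
pics
clock 0.0
qpos [-1.33379619  0.62933146  0.03844595  1.51837281 -0.02700763  0.99632049
 -0.01999376]
qd [ 6.08710016e-04  5.54946862e-05  3.65891849e-04 -6.79282408e-04
 -5.07146206e-04 -8.09211659e-04  1.68081884e-03]
tau [-7.37405189e-04 -5.63406944e+01  1.22652300e+00 -1.93435371e+01
  1.11550838e-02  1.08868699e-02 -7.66978502e-06]
eef_pos [193.6097136  619.83154922 230.39714156]
tool_rot [-3.13075976  1.56888228 -1.86276482]
force [-0.03424363 -0.01979877 -0.19601144]
torque [ 0.00414643 -0.01651915  0.01791513]
width 85.26412771376255
-18.700000000000003
side {'fx': 619.8352846640392, 'fy': 619.8352846640392, 'cx': 316.12278211784803, 'cy': 241.80832716303397, 'R': array([[ 0.97214759, -0.23428212,  0.00639942],
       [-0.17599445, -0.74777164, -0.64020585],
       [ 0.15477409,  0.62124831, -0.76817675]]), 't': array([-450.51970286,  170.88906151, 1587.10219246])}
top {'fx': 437.81396096031375, 'fy': 437.81396096031375, 'cx': 316.14513907670556, 'cy': 243.86263335560267, 'R': array([[-0.00702876, -0.99980564,  0.01841929],
       [-0.99196057,  0.00464382, -0.12646212],
       [ 0.12635201, -0.01916008, -0.99180041]]), 't': array([  17.18459932,  457.73794925, 1106.15480285])}
wrist {'fx': 417.1558166482558, 'fy': 417.1558166482558, 'cx': 314.021960881076, 'cy': 234.84129104281797, 'R': array([[ 0.29783472,  0.95461688, -0.0010483 ],
       [ 0.90470473, -0.28191165,  0.31942945],
       [ 0.30463721, -0.09608559, -0.94760948]]), 't': array([-649.16659166,  -41.61370072,  380.58106606])}
```

View pics/a_side.png

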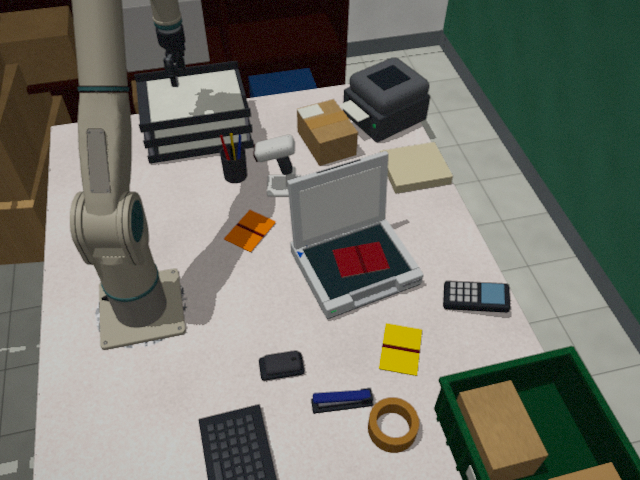

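View pics/a_top.png

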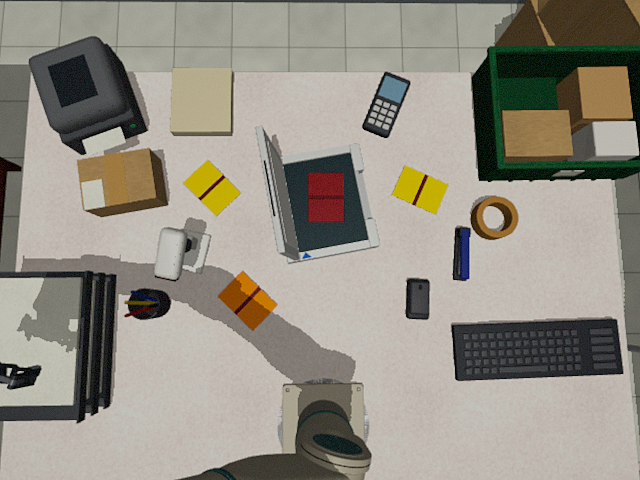

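View pics/a_wrist.png

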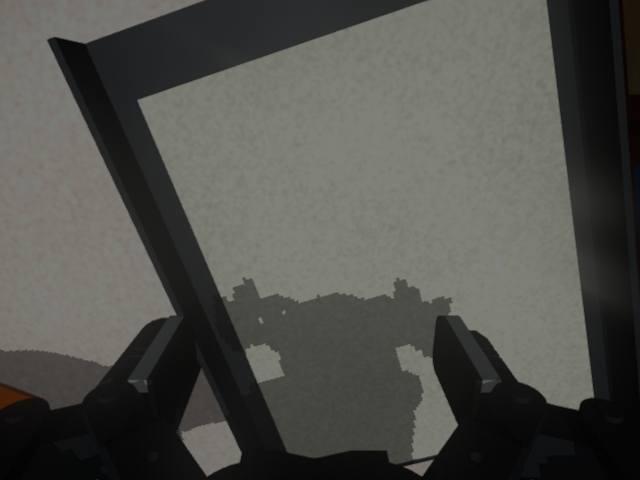

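Candidates for the book (top image):
- red, on the glass: (326,197)
- orange: (247,300)
- yellow: (211,187)
- yellow: (420,189)

I choose the red one on the glass and check it in a close crop.

```bash
python3 - <<'E'
import cv2
im=cv2.imread("pics/a_top.png"); cv2.imwrite("pics/b_top.png",cv2.resize(im[115:275,240:400],None,fx=3.75,fy=3.75,interpolation=cv2.INTER_CUBIC))
im=cv2.imread("pics/a_side.png"); cv2.imwrite("pics/b_side.png",cv2.resize(im[140:320,260:440],None,fx=3.33,fy=3.33,interpolation=cv2.INTER_CUBIC))
E
```

```text
(no output)
```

View pics/b_top.png

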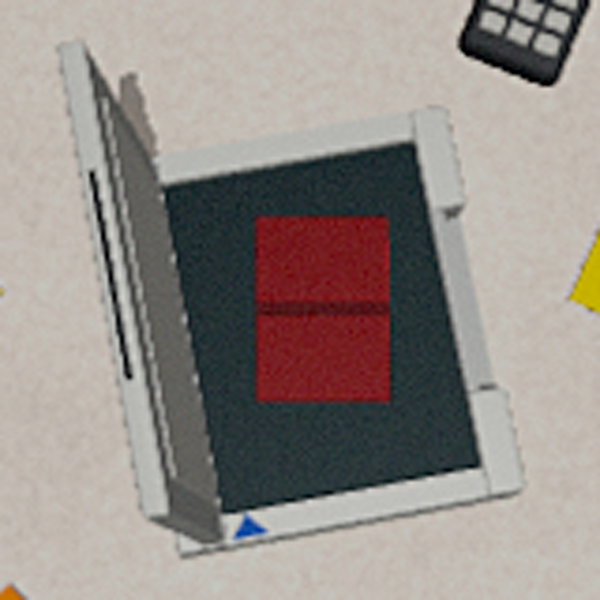

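View pics/b_side.png

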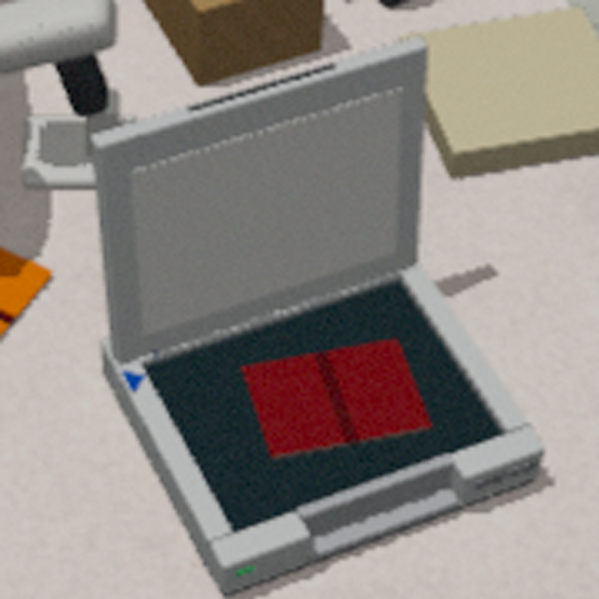

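```bash
cat > h.py <<'E'
import numpy as np, cv2
from cell import status, eyes, ctrl
def ray(cam,uv,z):
    uv=np.atleast_2d(np.asarray(uv,float)); R,t=np.array(cam["R"]),np.array(cam["t"])
    d=np.c_[(uv[:,0]-cam["cx"])/cam["fx"],(uv[:,1]-cam["cy"])/cam["fy"],np.ones(len(uv))]@R
    c=-R.T@t
    return c+d*((z-c[2])/d[:,2])[:,None]
def proj(cam,X):
    X=np.atleast_2d(X); c=X@np.array(cam["R"]).T+cam["t"]
    return np.c_[c[:,0]/c[:,2]*cam["fx"]+cam["cx"],c[:,1]/c[:,2]*cam["fy"]+cam["cy"]]
def redmask(im):
    h=cv2.cvtColor(im,cv2.COLOR_BGR2HSV)
    m=(((h[...,0]<6)|(h[...,0]>172))&(h[...,1]>150)&(h[...,2]>50)).astype(np.uint8)
    n,l,s,c=cv2.connectedComponentsWithStats(cv2.morphologyEx(m,cv2.MORPH_CLOSE,np.ones((5,5))))
    k=1+np.argmax(s[1:,4]); return (l==k).astype(np.uint8),s[k]
E
python3 - <<'E'
from h import *
for n in ["top","side"]:
    im=cv2.imread(f"pics/a_{n}.png"); cam=eyes.camera_params(n)
    print(n,"cam centre",-np.array(cam["R"]).T@cam["t"])
    m,s=redmask(im); print("red",s)
    c=max(cv2.findContours(m,0,cv2.CHAIN_APPROX_NONE)[0],key=cv2.contourArea)[:,0].astype(float)
    w=ray(cam,c,51)[:,:2].astype(np.float32)
    r=cv2.minAreaRect(w); print("book rect",r, cv2.boxPoints(r).round(1).tolist())
    # glass: dark, low value
    h=cv2.cvtColor(im,cv2.COLOR_BGR2HSV)
    g=((h[...,2]<85)&(h[...,1]>40)&(h[...,0]>70)&(h[...,0]<115)).astype(np.uint8)|m
    g=cv2.morphologyEx(g,cv2.MORPH_OPEN,np.ones((3,3)));g=cv2.morphologyEx(g,cv2.MORPH_CLOSE,np.ones((5,5)))
    _,l,_,_=cv2.connectedComponentsWithStats(g); k=l[int(s[1]+s[3]/2),int(s[0]+s[2]/2)]
    c=max(cv2.findContours((l==k).astype(np.uint8),0,cv2.CHAIN_APPROX_NONE)[0],key=cv2.contourArea)
    a=cv2.approxPolyDP(cv2.convexHull(c),5,True)[:,0]; print("glass px",a.tolist(),"\n",ray(cam,a,44)[:,:2].round(1).tolist())
    w=ray(cam,c[:,0],44)[:,:2].astype(np.float32); print("glass rect",cv2.minAreaRect(w))
    b=((h[...,0]>105)&(h[...,0]<125)&(h[...,1]>150)&(h[...,2]>90)).astype(np.uint8)
    _,_,st,ce=cv2.connectedComponentsWithStats(b)
    for i in range(1,len(st)):
        if st[i,4]>8: print("blue",st[i,4],ce[i].round(1),ray(cam,ce[i],52)[0].round(1))
E
```

```text
top cam centre [ 314.413904     36.24962202 1154.65477541]
red [ 308  173   36   49 1762]
book rect ((577.1751708984375, -10.378799438476562), (90.86901092529297, 126.6490478515625), 89.73200225830078) [[513.5999755859375, -55.5], [640.2999877929688, -56.099998474121094], [640.7000122070312, 34.79999923706055], [514.0999755859375, 35.400001525878906]]
glass px [[349, 154], [366, 236], [300, 251], [284, 165]] 
 [[693.8, -73.3], [475.7, -113.5], [437.7, 56.1], [664.1, 97.4]]
glass rect ((566.76220703125, -8.380088806152344), (232.59591674804688, 178.5308074951172), 10.330123901367188)
blue 335 [465.  253.4] [ 428.5 -364.2   52. ]
blue 20 [305.8 255.4] [425.7  41.3  52. ]
side cam centre [ 222.40487263 -963.74727546 1331.46224317]
red [ 333  242   57   35 1360]
book rect ((580.2017822265625, -10.183700561523438), (91.55703735351562, 130.7941131591797), 89.86297607421875) [[514.7000122070312, -55.79999923706055], [645.5, -56.099998474121094], [645.7000122070312, 35.400001525878906], [514.9000244140625, 35.79999923706055]]
glass px [[380, 225], [409, 270], [330, 298], [305, 249]] 
 [[668.2, 95.8], [695.2, -71.1], [472.7, -109.3], [446.9, 59.9]]
glass rect ((570.478515625, -6.002250671386719), (231.34085083007812, 174.593017578125), 10.395347595214844)
blue 13 [299.7 253.6] [428.4  41.4  52. ]
blue 443 [340.9 395.6] [ 429.5 -375.1   52. ]
```

```bash
cat >> h.py <<'E'
from scipy.spatial.transform import Rotation as Ro
A=np.deg2rad(10.35); C=np.array([568.5,-7.5])
SX=np.array([-np.sin(A),np.cos(A)]); SY=np.array([-np.cos(A),-np.sin(A)])
def w2s(p): d=np.asarray(p)[...,:2]-C; return np.stack([d@SX,d@SY],-1)
def s2w(p): p=np.asarray(p,float); return C+p[...,:1]*SX+p[...,1:2]*SY
def tool():
    s=status.read_state(); R=Ro.from_euler("xyz",s["tool_rot"]).as_matrix(); return s,np.array(s["eef_pos"]),R
def where():
    s,p,R=tool(); a=lambda v:np.degrees(np.arctan2(v@SY,v@SX)).round(1)
    print("t",round(s["clock"],2),"p",p.round(1),"scan",w2s(p).round(1),"jaw ang in scan",a(R[:2,2]),"tooly",a(R[:2,1]),"F scan",np.round([s["force"][:2]@SX,s["force"][:2]@SY,s["force"][2]],1),"w",round(s["width"],1),"q7",s["qpos"][6].round(2))
    return s,p,R
def go(sx,sy,z,ang=None):
    s,p,R=where(); t=np.r_[s2w([sx,sy]),z]; print("shift tool",(R.T@(t-p)).round(1),"dist",np.linalg.norm(t-p).round(1))
E
python3 - <<'E'
from h import *
_,_,R=where();print(R.round(3))
go(40,-110,300)
cam=eyes.camera_params("top");im=cv2.imread("pics/a_top.png")
# check pose: draw outline
P=np.array([[-116,-138,52],[-116,138,52],[124,138,52],[124,-138,52]]);Q=np.array([[-90,-118,44],[-90,118,44],[90,118,44],[90,-118,44]])
for n in ["top","side"]:
    cam=eyes.camera_params(n);im=cv2.imread(f"pics/a_{n}.png");im=cv2.resize(im,None,fx=4,fy=4,interpolation=cv2.INTER_CUBIC)
    for S,c in ((P,(0,255,0)),(Q,(255,0,255))):
        X=np.c_[s2w(S[:,:2]),S[:,2]]; cv2.polylines(im,[np.round(proj(cam,X)*4+2).astype(int)],True,c,1)
    u=proj(cam,[[568,-7,50]])[0]*4; x,y=int(u[0]),int(u[1]); im=im[y-300:y+300,x-390:x+390]
    cv2.imwrite(f"pics/c_{n}.png",im)
E
```

```text
t 0.15 p [193.6 620.  230.6] scan [684.6 256.1] jaw ang in scan -27.7 tooly 62.3 F scan [ 0.6 -0.  -0.8] w 85.5 q7 -0.02
[[-0.    -0.955  0.298]
 [-0.001  0.298  0.955]
 [-1.     0.    -0.001]]
t 0.15 p [193.6 620.  230.6] scan [684.6 256.1] jaw ang in scan -27.7 tooly 62.3 F scan [ 0.6 -0.  -0.8] w 85.5 q7 -0.02
shift tool [ -68.8 -623.7 -400.8] dist 744.6
```

View pics/c_top.png

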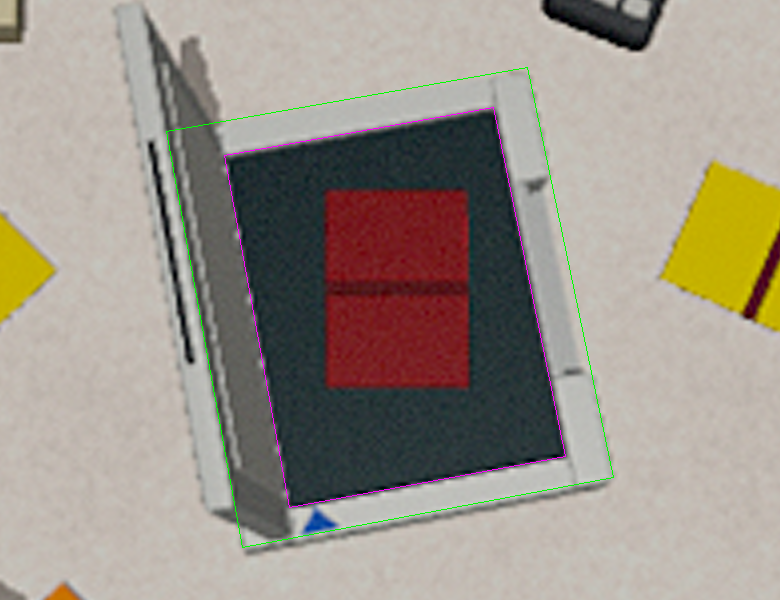

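View pics/c_side.png

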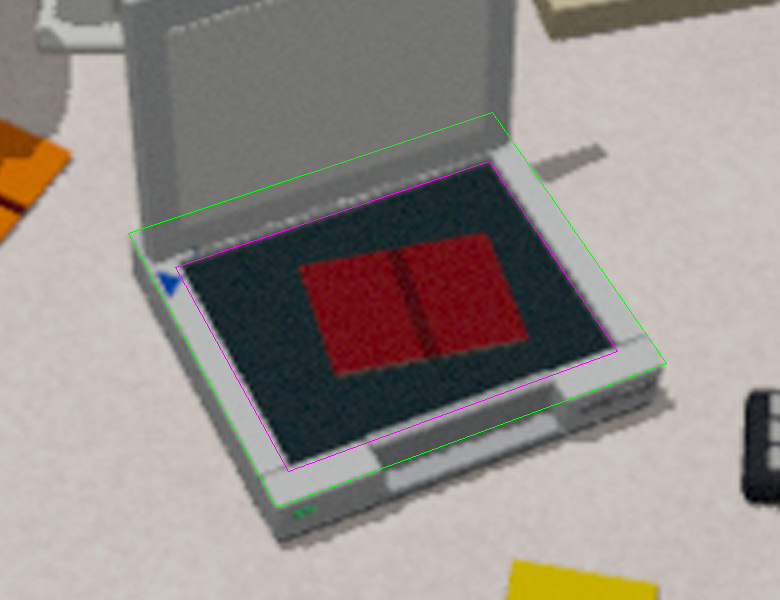

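{"name": "apply_moves", "arguments": {
  "targets": [
    [[-35, 0, 0], -9.2, 45],
    [[-35, 0, 0], -9.2, 45],
    [[-35, 0, 0], -9.2, 45],
    [[0, 0, 0], 0, 45]
  ]
}}

```text
clock: 0.65
eef_pos: [193.2, 619.1, 336.2]
tool_rot: [2.717, 1.564, -1.801]
force: [0.3, -0.7, 0.1]
width: 45.2
```

```bash
python3 -c "
from h import *
go(-4,-101,330)"
```

```text
t 0.65 p [193.2 619.1 336.2] scan [683.9 256.6] jaw ang in scan 0.8 tooly 90.8 F scan [-0.7 -0.2  0.1] w 45.2 q7 0.41
shift tool [   9.4 -348.1 -692.7] dist 775.3
```

{"name": "apply_moves", "arguments": {
  "targets": [
    [[0, -26, -52], 0, 45],
    [[0, -26, -52], 0, 45],
    [[0, -26, -52], 0, 45],
    [[0, -26, -52], 0, 45],
    [[0, -26, -52], 0, 45],
    [[0, -26, -52], 0, 45],
    [[0, -26, -52], 0, 45],
    [[0, -26, -52], 0, 45],
    [[0, -26, -52], 0, 45],
    [[0, -26, -52], 0, 45]
  ]
}}

```text
clock: 1.9
eef_pos: [550.1, 144.6, 326.5]
tool_rot: [2.178, 1.548, -2.342]
force: [1.7, 0.1, -0.0]
width: 45.2
```

```bash
python3 -c "
from h import *
go(-4,-101,330)"
```

```text
t 1.9 p [550.1 144.6 326.5] scan [152.9  -9.2] jaw ang in scan 0.6 tooly 90.6 F scan [-0.3 -1.7 -0. ] w 45.2 q7 1.46
shift tool [  -3.1  -90.  -158. ] dist 181.8
```

{"name": "apply_moves", "arguments": {
  "targets": [
    [[-2, -23, -40], 0, 45],
    [[0, -23, -40], 0, 45],
    [[0, -23, -40], 0, 45],
    [[0, -21, -38], 0, 45],
    [[0, 0, 0], 0, 45]
  ]
}}

```text
clock: 2.52
eef_pos: [669.8, -6.0, 320.7]
tool_rot: [2.062, 1.536, -2.474]
force: [-1.0, 0.1, 0.4]
width: 45.1
```

```bash
python3 -c "
from h import *
go(-4,-101,150)
_,_,R=tool();print(R[:,0])"
```

```text
t 2.52 p [669.8  -6.  320.7] scan [-16.7 -99.9] jaw ang in scan -0.2 tooly 89.7 F scan [0.3 1.  0.4] w 45.1 q7 1.73
shift tool [170.4  -6.3  15.5] dist 171.2
[-0.02736833 -0.02157081 -0.99939265]
```

{"name": "apply_moves", "arguments": {
  "targets": [
    [[45, -2, 4], 0, 45],
    [[45, -2, 4], 0, 45],
    [[45, -2, 4], 0, 45],
    [[40, 0, 3], 0, 45],
    [[40, 0, 0], 0, 45],
    [[15, 0, 0], 0, 45],
    [[0, 0, 0], 0, 45]
  ]
}}

```text
clock: 3.4
eef_pos: [660.6, 11.5, 79.3]
tool_rot: [1.867, 1.53, -2.672]
force: [0.6, -0.4, 0.5]
width: 45.0
```

```bash
python3 - <<'E'
from h import *
go(-4,-102,46)
_,_,R=tool();print(R[:,0])
for n in ["side","wrist"]:
    im,_=eyes.get_image(n)
    if n=="side": im=cv2.resize(im[140:320,260:440],None,fx=3.33,fy=3.33,interpolation=cv2.INTER_CUBIC)
    cv2.imwrite(f"pics/d_{n}.png",im)
E
```

```text
t 3.4 p [660.6  11.5  79.3] scan [  2.1 -94. ] jaw ang in scan -0.4 tooly 89.6 F scan [-0.5 -0.5  0.5] w 45.0 q7 1.71
shift tool [33.  -9.3 -5.7] dist 34.8
[-0.03609697 -0.01831907 -0.99918037]
```

View pics/d_side.png

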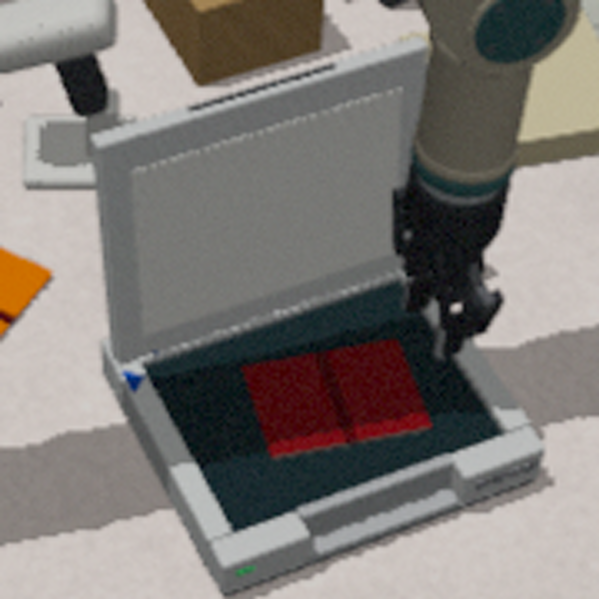

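View pics/d_wrist.png

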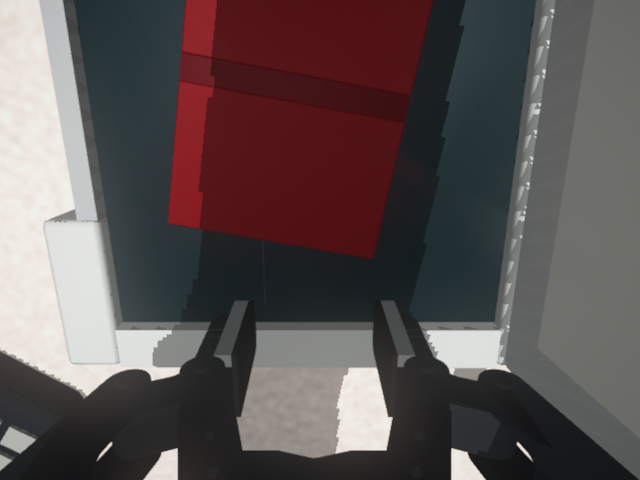

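{"name": "apply_moves", "arguments": {
  "targets": [
    [[10, -8, -6], 0, 45],
    [[10, 0, 0], 0, 45],
    [[6, 0, 0], 0, 45],
    [[0, 0, 0], 0, 45]
  ]
}}

```text
clock: 4.0
eef_pos: [673.5, 5.5, 56.6]
tool_rot: [2.001, 1.539, -2.539]
force: [-0.3, -0.5, 0.5]
width: 45.2
```

```bash
python3 - <<'E'
from h import *
go(-4,-102,46)
im,_=eyes.get_image("wrist"); cv2.imwrite("pics/e_wrist.png",im)
E
```

```text
t 4.0 p [673.5   5.5  56.6] scan [  -6.  -105.6] jaw ang in scan -0.4 tooly 89.5 F scan [-0.5  0.4  0.5] w 45.2 q7 1.71
shift tool [10.7  3.3  2.2] dist 11.4
```

View pics/e_wrist.png

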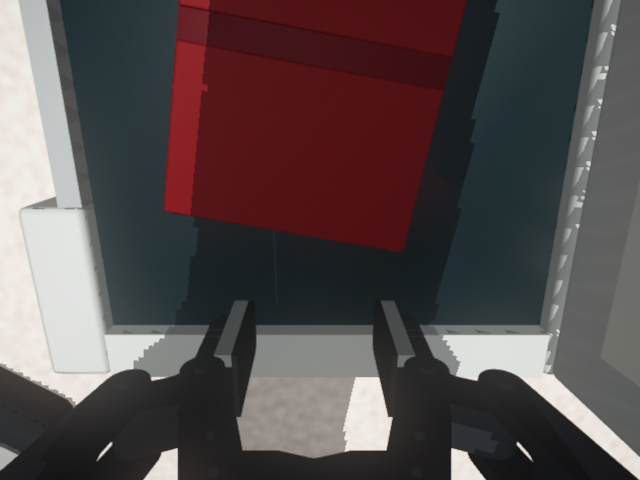

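{"name": "apply_moves", "arguments": {
  "targets": [
    [[0, 4, 2], 0, 45],
    [[4, 0, 0], 0, 45],
    [[4, 0, 0], 0, 45],
    [[0, 0, 0], 0, 45]
  ]
}}

```text
clock: 4.55
eef_pos: [668.9, 7.1, 49.0]
tool_rot: [2.013, 1.54, -2.526]
force: [0.5, 0.4, -0.3]
width: 44.9
```

```bash
python3 - <<'E'
from h import *
go(-4,-95,46)
E
```

```text
t 4.55 p [668.9   7.1  49. ] scan [  -3.7 -101.4] jaw ang in scan -0.4 tooly 89.6 F scan [ 0.3 -0.6 -0.3] w 44.9 q7 1.71
shift tool [ 3.2  6.3 -0.3] dist 7.1
```

{"name": "apply_moves", "arguments": {
  "targets": [
    [[2, 0, 0], 0, 45],
    [[1.5, 0, 0], 0, 45],
    [[0, 0, 0], 0, 45]
  ]
}}

```text
clock: 4.92
eef_pos: [669.0, 7.0, 45.3]
tool_rot: [2.018, 1.54, -2.521]
force: [-0.0, -0.1, 0.2]
width: 44.6
```

{"name": "apply_moves", "arguments": {
  "targets": [
    [[0, 3, 0], 0, 45],
    [[0, 3, 0], 0, 45],
    [[0, 3, 0], 0, 45],
    [[0, 3, 0], 0, 45]
  ]
}}

```text
clock: 5.42
eef_pos: [656.7, 4.9, 45.9]
tool_rot: [2.029, 1.541, -2.51]
force: [1.0, 0.9, 0.7]
width: 45.2
```

```bash
python3 - <<'E'
from h import *
where()
im,_=eyes.get_image("wrist"); cv2.imwrite("pics/f_wrist.png",im)
E
```

```text
t 5.42 p [656.7   4.9  45.9] scan [ -3.7 -89. ] jaw ang in scan -0.4 tooly 89.6 F scan [ 0.7 -1.1  0.7] w 45.2 q7 1.71
```

View pics/f_wrist.png

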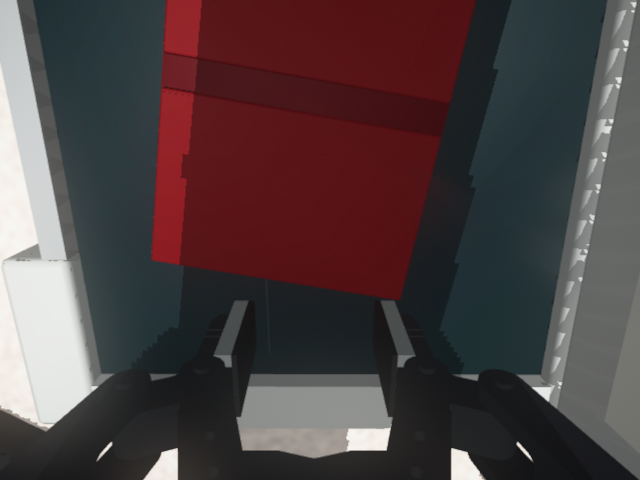

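{"name": "apply_moves", "arguments": {
  "targets": [
    [[0, 3, 0], 0, 45],
    [[0, 3, 0], 0, 45],
    [[0, 3, 0], 0, 45],
    [[0, 3, 0], 0, 45],
    [[0, 3, 0], 0, 45],
    [[0, 3, 0], 0, 45]
  ]
}}

```text
clock: 6.22
eef_pos: [638.5, 2.0, 46.9]
tool_rot: [2.05, 1.542, -2.49]
force: [0.9, -0.2, -0.5]
width: 44.8
```

```bash
python3 - <<'E'
from h import *
where()
im,_=eyes.get_image("wrist"); cv2.imwrite("pics/g_wrist.png",im)
E
```

```text
t 6.22 p [638.5   2.   46.9] scan [ -3.2 -70.5] jaw ang in scan -0.4 tooly 89.6 F scan [-0.3 -0.8 -0.5] w 44.8 q7 1.72
```

View pics/g_wrist.png

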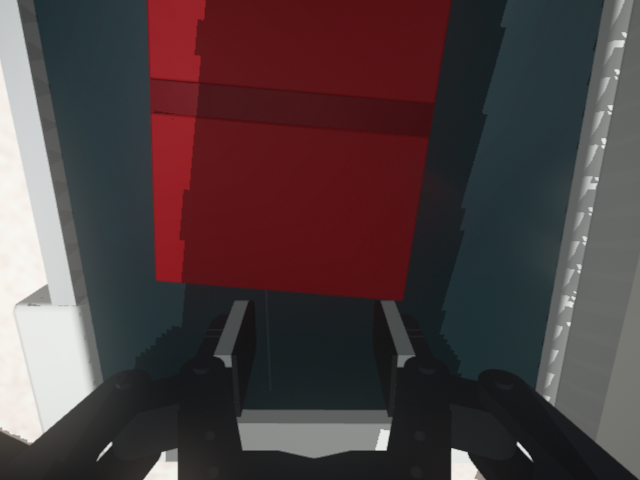

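{"name": "apply_moves", "arguments": {
  "targets": [
    [[0.8, 3.5, 0], 0, 45],
    [[0.6, 3.5, 0], 0, 45],
    [[0.3, 3.5, 0], 0, 45],
    [[0.3, 3.5, 0], 0, 45],
    [[0.3, 3.5, 0], 0, 45],
    [[0.3, 3.5, 0], 0, 45],
    [[0.3, 3.5, 0], 0, 45]
  ]
}}

```text
clock: 7.15
eef_pos: [616.4, -1.9, 46.5]
tool_rot: [2.243, 1.549, -2.297]
force: [3.1, 1.6, 3.6]
width: 44.9
```

```bash
python3 - <<'E'
from h import *
where()
im,_=eyes.get_image("wrist"); cv2.imwrite("pics/h_wrist.png",im)
E
```

```text
t 7.15 p [616.4  -1.9  46.5] scan [ -3.1 -48.1] jaw ang in scan -0.4 tooly 89.6 F scan [ 1.  -3.3  3.6] w 44.9 q7 1.72
```

View pics/h_wrist.png

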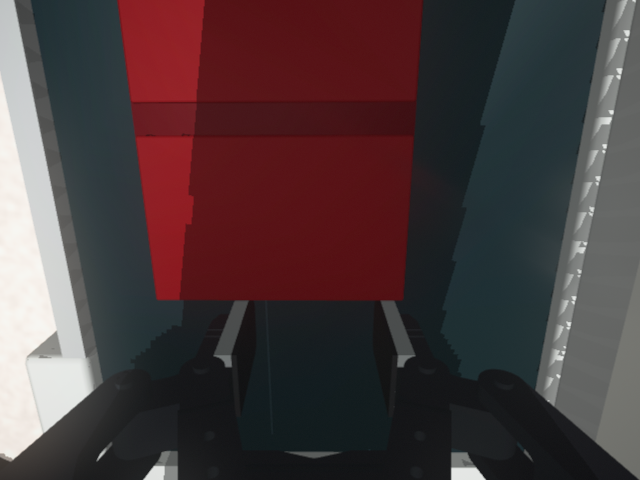

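{"name": "apply_moves", "arguments": {
  "targets": [
    [[-0.2, 3.5, 0], 0, 45],
    [[0, 3.5, 0], 0, 45],
    [[0, 3.5, 0], 0, 45],
    [[0, 3.5, 0], 0, 45],
    [[0, 3, 0], 0, 45]
  ]
}}

```text
clock: 7.82
eef_pos: [597.2, -5.5, 46.6]
tool_rot: [2.184, 1.547, -2.356]
force: [2.5, 0.4, 2.8]
width: 44.8
```

```bash
python3 - <<'E'
from h import *
where()
im,_=eyes.get_image("wrist"); cv2.imwrite("pics/i_wrist.png",im)
im,_=eyes.get_image("top"); cv2.imwrite("pics/i_top.png",cv2.resize(im[115:275,240:400],None,fx=3.75,fy=3.75,interpolation=cv2.INTER_CUBIC))
E
```

```text
t 7.83 p [597.2  -5.5  46.6] scan [ -3.2 -28.6] jaw ang in scan -0.4 tooly 89.6 F scan [-0.  -2.5  2.8] w 44.8 q7 1.73
```

View pics/i_wrist.png

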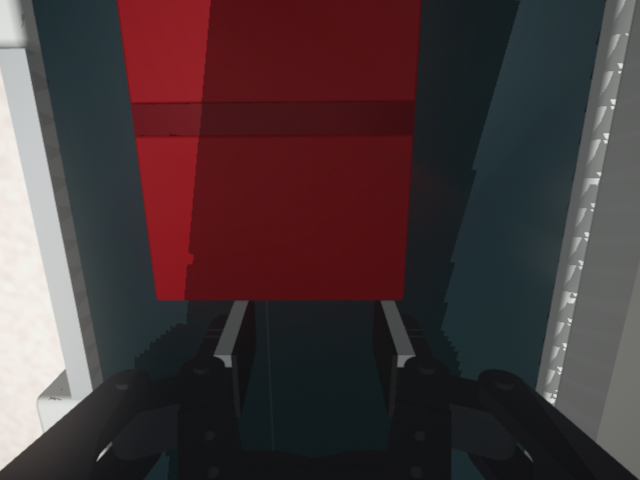

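View pics/i_top.png

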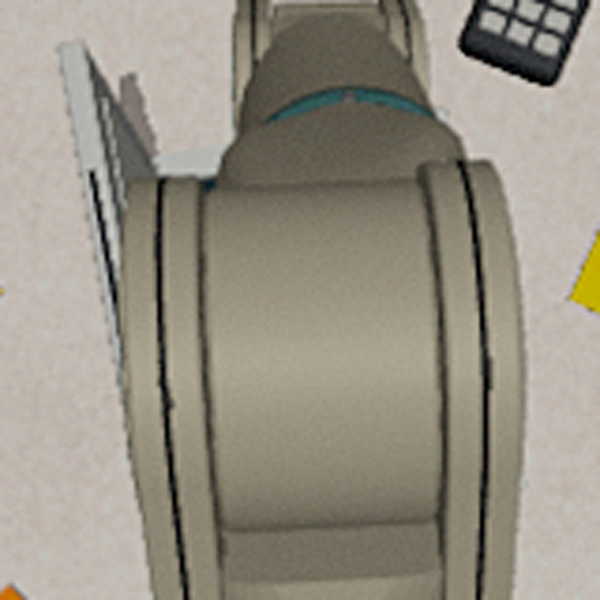

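{"name": "apply_moves", "arguments": {
  "targets": [
    [[0, 2, 0], 0, 45],
    [[0, 1.5, 0], 0, 45],
    [[0, 0, 0], 0, 45]
  ]
}}

```text
clock: 8.3
eef_pos: [593.1, -6.3, 46.5]
tool_rot: [2.157, 1.546, -2.382]
force: [1.5, -0.1, 3.6]
width: 45.0
```

{"name": "apply_moves", "arguments": {
  "targets": [
    [[0, 1.2, 0], 0, 45]
  ]
}}

```text
clock: 8.43
eef_pos: [592.0, -6.5, 46.6]
tool_rot: [2.162, 1.546, -2.377]
force: [1.7, 0.4, 3.1]
width: 44.9
```

{"name": "apply_moves", "arguments": {
  "targets": [
    [[0, 1.2, 0], 0, 45]
  ]
}}

```text
clock: 8.55
eef_pos: [590.8, -6.7, 46.6]
tool_rot: [2.169, 1.546, -2.37]
force: [1.8, -0.0, 1.3]
width: 45.0
```

```bash
python3 - <<'E'
from h import *
where()
im,_=eyes.get_image("side"); cv2.imwrite("pics/j_side.png",cv2.resize(im[100:320,230:450],None,fx=2.7,fy=2.7,interpolation=cv2.INTER_CUBIC))
E
```

```text
t 8.55 p [590.8  -6.7  46.6] scan [ -3.3 -22.1] jaw ang in scan -0.4 tooly 89.6 F scan [-0.3 -1.8  1.3] w 45.0 q7 1.73
```

View pics/j_side.png

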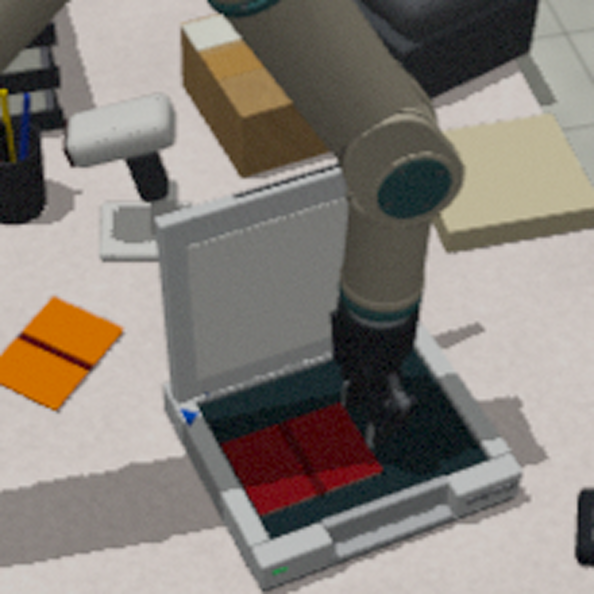

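{"name": "apply_moves", "arguments": {
  "targets": [
    [[0, 1.2, 0], 0, 45]
  ]
}}

```text
clock: 8.72
eef_pos: [589.4, -6.9, 46.6]
tool_rot: [2.16, 1.546, -2.379]
force: [1.4, 0.5, 3.1]
width: 45.0
```

{"name": "apply_moves", "arguments": {
  "targets": [
    [[0, 1.2, 0], 0, 45]
  ]
}}

```text
clock: 8.85
eef_pos: [588.1, -7.1, 46.6]
tool_rot: [2.158, 1.546, -2.381]
force: [1.8, 0.4, 2.5]
width: 44.6
```

{"name": "apply_moves", "arguments": {
  "targets": [
    [[0, 1.2, 0], 0, 45]
  ]
}}

```text
clock: 8.98
eef_pos: [587.6, -7.2, 46.7]
tool_rot: [2.202, 1.547, -2.337]
force: [4.9, 0.7, 1.4]
width: 45.0
```

{"name": "apply_moves", "arguments": {
  "targets": [
    [[0, 1.3, 0], 0, 45]
  ]
}}

```text
clock: 9.1
eef_pos: [587.5, -7.3, 46.9]
tool_rot: [2.275, 1.549, -2.264]
force: [5.0, 2.0, 1.5]
width: 44.9
```

```bash
python3 - <<'E'
from h import *
where()
im,_=eyes.get_image("wrist"); cv2.imwrite("pics/k_wrist.png",im)
E
```

```text
t 9.1 p [587.5  -7.3  46.9] scan [ -3.2 -18.7] jaw ang in scan -0.4 tooly 89.6 F scan [ 1.1 -5.3  1.5] w 44.9 q7 1.73
```

View pics/k_wrist.png

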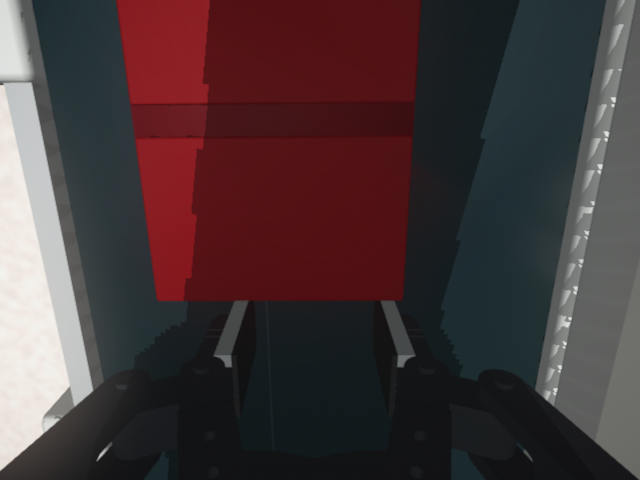

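{"name": "apply_moves", "arguments": {
  "targets": [
    [[0, -3, 0], 0, 45],
    [[-20, -3, 0], 0, 45],
    [[-40, 0, -20], 0, 45],
    [[-20, 20, -25], 0, 45],
    [[0, 25, -25], 0, 45],
    [[0, 30, 0], 0, 45]
  ]
}}

```text
clock: 9.9
eef_pos: [521.0, -89.3, 127.8]
tool_rot: [1.808, 1.526, -2.729]
force: [0.2, 0.9, 0.3]
width: 44.9
```

{"name": "apply_moves", "arguments": {
  "targets": [
    [[0, 0, 0], 10.2, 45],
    [[0, 0, 0], 10.2, 45],
    [[0, 0, 0], 10.2, 45],
    [[0, 0, 0], 10.2, 45],
    [[0, 0, 0], 10.2, 45],
    [[0, 0, 0], 10.2, 45],
    [[0, 0, 0], 10.2, 45],
    [[0, 0, 0], 10.2, 45],
    [[0, 0, 0], 8, 45],
    [[0, 0, 0], 0, 45]
  ]
}}

```text
clock: 11.15
eef_pos: [494.0, -88.7, 121.2]
tool_rot: [3.11, 1.476, -3.05]
force: [-0.1, 0.5, -0.0]
width: 44.8
```

```bash
python3 - <<'E'
from h import *
go(-75,53,90)
_,_,R=tool();print(R[:,0])
E
```

```text
t 11.15 p [494.  -88.7 121.2] scan [-66.5  87.8] jaw ang in scan -93.3 tooly -3.3 F scan [ 0.6  0.  -0. ] w 44.8 q7 0.69
shift tool [27.7 -6.6 38.1] dist 47.5
[-0.09405159 -0.00862713 -0.99552994]
```

{"name": "apply_moves", "arguments": {
  "targets": [
    [[0, 0, 10], -3, 45],
    [[0, -2, 10], 0, 45],
    [[0, -2, 10], 0, 45],
    [[0, -2, 8], 0, 45],
    [[0, 0, 0], 0, 45]
  ]
}}

```text
clock: 11.78
eef_pos: [534.5, -88.1, 116.7]
tool_rot: [3.033, 1.474, -3.065]
force: [-0.5, -0.2, 0.6]
width: 44.8
```

```bash
python3 - <<'E'
from h import *
go(-75,53,90)
_,_,R=tool();print(R[:,0])
im,_=eyes.get_image("wrist"); cv2.imwrite("pics/l_wrist.png",im)
E
```

```text
t 11.78 p [534.5 -88.1 116.7] scan [-73.2  47.9] jaw ang in scan -89.8 tooly 0.2 F scan [-0.1  0.5  0.6] w 44.8 q7 0.71
shift tool [27.  -2.1 -2.5] dist 27.2
[-0.09624673 -0.00735104 -0.99533036]
```

View pics/l_wrist.png

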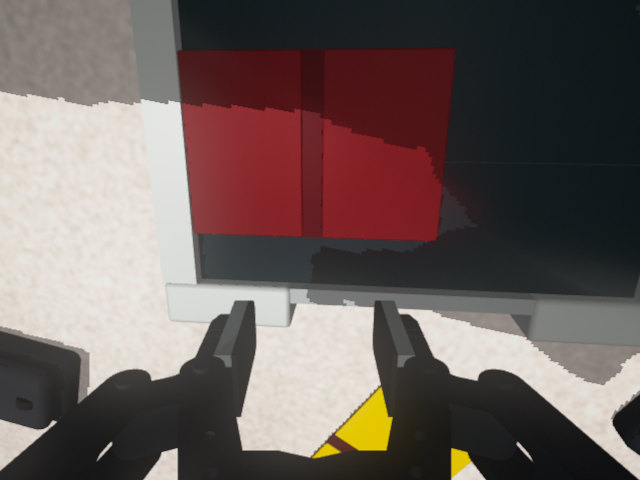

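```bash
python3 - <<'E'
from h import *
cam=eyes.camera_params("wrist")
for uv,z in (((200,234),51),((310,237),51),((435,240),51),((455,49),51),((180,50),51),((203,283),44),((420,290),44),((620,296),44),((203,278),44),((180,50),44)):
    print(uv,z,w2s(ray(cam,uv,z))[0].round(1))
# tip projection check: TCP
s,p,R=tool(); print(proj(cam,p))
E
```

```text
(200, 234) 51 [-62.4 117.2]
(310, 237) 51 [-61.9  57.1]
(435, 240) 51 [-61.2  -7.6]
(455, 49) 51 [29.1 -8.1]
(180, 50) 51 [ 29.4 119.4]
(203, 283) 44 [-94.8 120.6]
(420, 290) 44 [-93.   -3.6]
(620, 296) 44 [ -91.3 -107.9]
(203, 278) 44 [-91.6 120.3]
(180, 50) 44 [ 30.2 122.2]
[[314.42953413 318.28424332]]
```

{"name": "apply_moves", "arguments": {
  "targets": [
    [[20, -4, -6], 0, 15],
    [[15, 0, -4], 0, 15],
    [[10, 0, 0], 0, 15],
    [[0, 0, 0], 0, 15]
  ]
}}

```text
clock: 12.32
eef_pos: [519.7, -94.4, 72.1]
tool_rot: [3.03, 1.473, -3.069]
force: [-0.6, -0.6, 0.1]
width: 15.1
```

```bash
python3 - <<'E'
from h import *
go(-77,57,47)
_,_,R=tool();print(R[:,0])
im,_=eyes.get_image("wrist"); cv2.imwrite("pics/m_wrist.png",im)
E
```

```text
t 12.32 p [519.7 -94.4  72.1] scan [-76.7  63.6] jaw ang in scan -89.8 tooly 0.2 F scan [-0.4  0.7  0.1] w 15.1 q7 0.76
shift tool [24.4 -0.6  9. ] dist 26.0
[-0.0969209  -0.00702966 -0.99526726]
```

View pics/m_wrist.png

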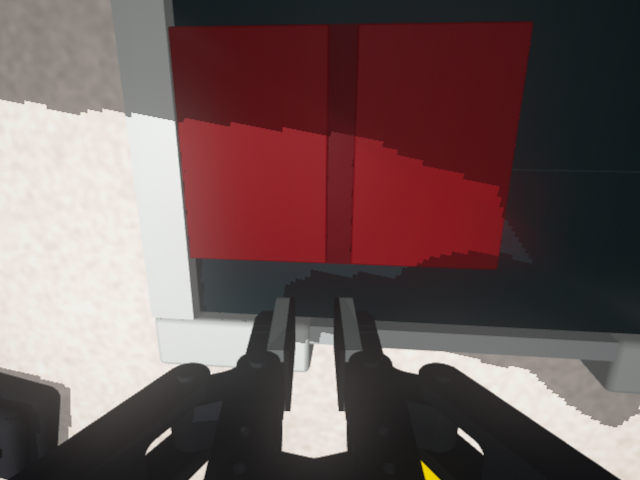

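{"name": "apply_moves", "arguments": {
  "targets": [
    [[8, 0, 6], 0, 15],
    [[8, 0, 4], 0, 15],
    [[0, 0, 0], 0, 15]
  ]
}}

```text
clock: 12.75
eef_pos: [530.4, -92.4, 55.3]
tool_rot: [3.036, 1.477, -3.062]
force: [-0.3, 0.4, 0.1]
width: 14.7
```

```bash
python3 - <<'E'
from h import *
go(-77,57,47)
im,_=eyes.get_image("wrist"); cv2.imwrite("pics/n_wrist.png",im)
E
```

```text
t 12.75 p [530.4 -92.4  55.3] scan [-76.7  52.8] jaw ang in scan -89.7 tooly 0.2 F scan [0.4 0.2 0.1] w 14.7 q7 0.76
shift tool [ 8.7 -0.4 -3.4] dist 9.3
```

View pics/n_wrist.png

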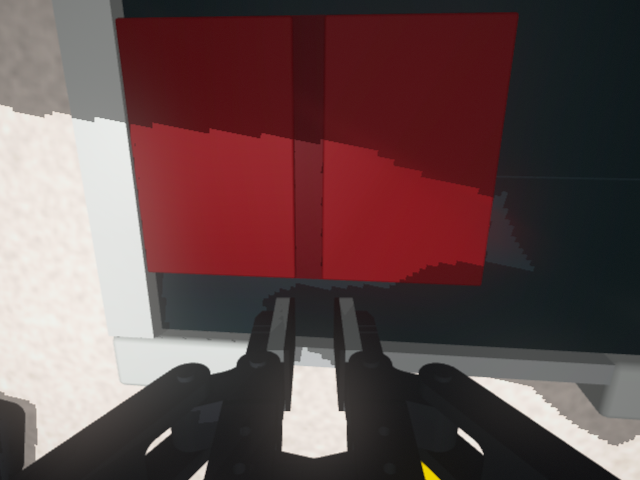

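Clear gap in front of the book; descend the rest slowly.

{"name": "apply_moves", "arguments": {
  "targets": [
    [[4, -0.5, -2], 0, 15],
    [[3, 0, 0], 0, 15],
    [[0, 0, 0], 0, 15]
  ]
}}

```text
clock: 13.18
eef_pos: [527.6, -93.8, 48.6]
tool_rot: [3.04, 1.477, -3.059]
force: [1.0, -0.4, 0.3]
width: 15.3
```

{"name": "apply_moves", "arguments": {
  "targets": [
    [[1.5, 0, 0], 0, 15]
  ]
}}

```text
clock: 13.3
eef_pos: [527.5, -93.8, 47.2]
tool_rot: [3.04, 1.477, -3.059]
force: [0.3, -0.5, 0.0]
width: 14.9
```

```bash
python3 - <<'E'
from h import *
go(-70,55,46)
E
```

```text
t 13.3 p [527.5 -93.8  47.2] scan [-77.5  55.9] jaw ang in scan -89.8 tooly 0.2 F scan [-0.6 -0.2  0. ] w 14.9 q7 0.77
shift tool [1.2 7.5 1. ] dist 7.7
```

{"name": "apply_moves", "arguments": {
  "targets": [
    [[0.3, 3, 0], 0, 15],
    [[0, 3, 0], 0, 15],
    [[0, 3, 0], 0, 15],
    [[0, 3, 0], 0, 15],
    [[0, 3, 0], 0, 15],
    [[0, 3, 0], 0, 15],
    [[0, 3, 0], 0, 15]
  ]
}}

```text
clock: 14.18
eef_pos: [523.7, -72.2, 47.2]
tool_rot: [3.05, 1.478, -3.049]
force: [-0.1, 0.4, -0.2]
width: 15.1
```

```bash
python3 - <<'E'
from h import *
go(-15,55,46)
im,_=eyes.get_image("wrist"); cv2.imwrite("pics/o_wrist.png",im)
E
```

```text
t 14.18 p [523.7 -72.2  47.2] scan [-55.6  55.7] jaw ang in scan -89.8 tooly 0.2 F scan [ 0.4  0.  -0.2] w 15.1 q7 0.75
shift tool [ 1.5 40.6  0.9] dist 40.6
```

View pics/o_wrist.png

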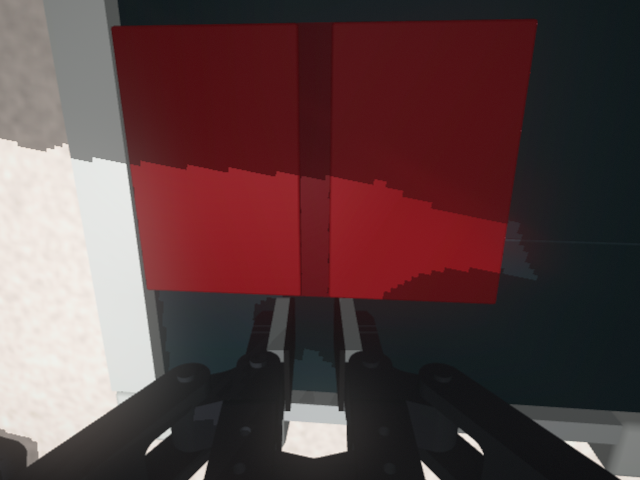

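{"name": "apply_moves", "arguments": {
  "targets": [
    [[0.3, 3.5, 0], 0, 15],
    [[0.2, 3.5, 0], 0, 15],
    [[0, 3.5, 0], 0, 15],
    [[0, 3.5, 0], 0, 15],
    [[0, 3.5, 0], 0, 15],
    [[0, 3.5, 0], 0, 15],
    [[0, 3.5, 0], 0, 15],
    [[0, 3.5, 0], 0, 15]
  ]
}}

```text
clock: 15.22
eef_pos: [518.4, -42.8, 47.1]
tool_rot: [3.052, 1.479, -3.046]
force: [0.6, 0.1, 0.2]
width: 15.2
```

```bash
python3 - <<'E'
from h import *
go(-15,55,46)
im,_=eyes.get_image("wrist"); cv2.imwrite("pics/p_wrist.png",im)
E
```

```text
t 15.22 p [518.4 -42.8  47.1] scan [-25.7  55.7] jaw ang in scan -89.8 tooly 0.2 F scan [-0.  -0.6  0.2] w 15.2 q7 0.71
shift tool [ 1.1 10.7  0.8] dist 10.8
```

View pics/p_wrist.png

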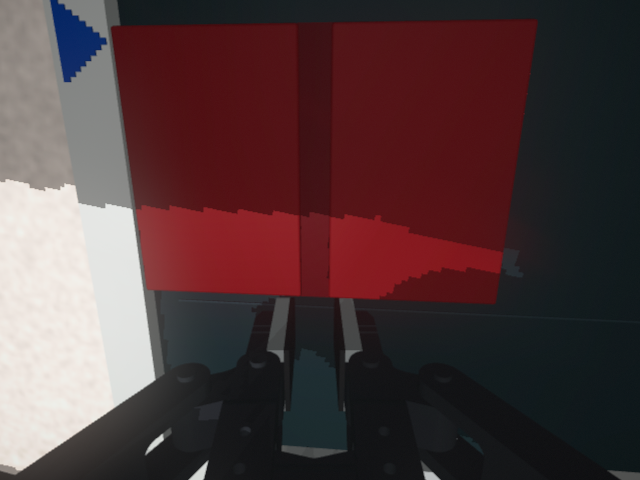

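{"name": "apply_moves", "arguments": {
  "targets": [
    [[0.2, 3, 0], 0, 15],
    [[0, 3, 0], 0, 15],
    [[0, 3, 0], 0, 15],
    [[0, 1.5, 0], 0, 15]
  ]
}}

```text
clock: 15.78
eef_pos: [516.2, -32.0, 47.0]
tool_rot: [3.06, 1.478, -3.038]
force: [-0.2, -4.5, -0.3]
width: 15.1
```

{"name": "apply_moves", "arguments": {
  "targets": [
    [[0, 1.3, 0], 0, 15]
  ]
}}

```text
clock: 15.9
eef_pos: [516.0, -32.0, 47.0]
tool_rot: [3.08, 1.479, -3.019]
force: [0.1, -4.0, 0.0]
width: 15.2
```

{"name": "apply_moves", "arguments": {
  "targets": [
    [[0, 1.3, 0], 0, 15]
  ]
}}

```text
clock: 16.02
eef_pos: [516.0, -32.0, 47.1]
tool_rot: [3.1, 1.479, -3.0]
force: [0.2, -5.0, -0.2]
width: 15.0
```

{"name": "apply_moves", "arguments": {
  "targets": [
    [[0, 1.3, 0], 0, 15]
  ]
}}

```text
clock: 16.15
eef_pos: [516.0, -31.9, 47.2]
tool_rot: [3.12, 1.48, -2.981]
force: [0.8, -5.5, -0.8]
width: 15.0
```

```bash
python3 - <<'E'
from h import *
go(-15,55,46)
im,_=eyes.get_image("wrist"); cv2.imwrite("pics/q_wrist.png",im)
E
```

```text
t 16.15 p [516.  -31.9  47.2] scan [-14.6  56.1] jaw ang in scan -89.9 tooly 0.1 F scan [-5.6  0.2 -0.8] w 15.0 q7 0.69
shift tool [ 1.1 -0.4  1.2] dist 1.6
```

View pics/q_wrist.png

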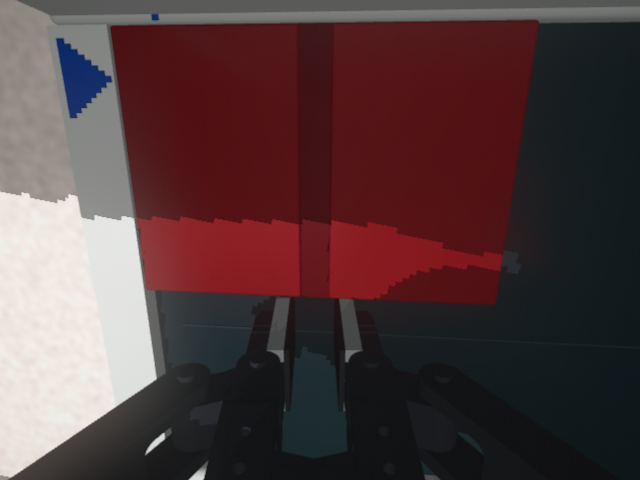

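{"name": "apply_moves", "arguments": {
  "targets": [
    [[0, -3, 0], 0, 15],
    [[0, -4, 0], 0, 15],
    [[-15, -5, 0], 0, 15],
    [[-40, -10, 0], 0, 30],
    [[-40, -10, 0], 0, 60],
    [[0, 0, 0], 0, 85]
  ]
}}

```text
clock: 16.95
eef_pos: [531.0, -60.7, 146.6]
tool_rot: [3.063, 1.479, -3.037]
force: [0.7, -0.1, -2.0]
width: 65.4
```

```bash
python3 - <<'E'
from h import *
go(0,55,150)
_,_,R=tool();print(R[:,0])
im,_=eyes.get_image("wrist"); cv2.imwrite("pics/r_wrist.png",im)
cam=eyes.camera_params("wrist")
m,s=redmask(im); c=max(cv2.findContours(m,0,cv2.CHAIN_APPROX_NONE)[0],key=cv2.contourArea)
a=cv2.approxPolyDP(c,8,True)[:,0]; print(np.c_[a,w2s(ray(cam,a,51))].round(1).tolist())
cam=eyes.camera_params("side"); Rr=np.array(cam["R"]);c0=-Rr.T@cam["t"]
for uv,sy in (((289.1,184.1),136),((384.3,160.4),-136)):
    d=np.array([(uv[0]-cam["cx"])/cam["fx"],(uv[1]-cam["cy"])/cam["fy"],1])@Rr
    k=(sy-(c0[:2]-C)@SY)/(d[:2]@SY); X=c0+k*d; v=w2s(X)
    print("lip",v.round(1),X[2].round(1),"r",np.hypot(v[0]-100,X[2]-60).round(1),"th",(np.arctan2(X[2]-60,100-v[0])+np.arctan2(7.5,216)).round(3))
E
```

```text
t 16.95 p [531.  -60.7 146.6] scan [-45.6  46.5] jaw ang in scan -89.8 tooly 0.1 F scan [-0.2 -0.6 -2. ] w 65.4 q7 0.65
shift tool [-2.3 45.6 -8.6] dist 46.5
[-0.09101537 -0.00957354 -0.99580347]
[[192.0, 0.0, 84.9, 120.9], [199.0, 80.0, 45.9, 120.4], [233.0, 116.0, 27.0, 102.4], [211.0, 123.0, 23.1, 115.3], [229.0, 167.0, -1.5, 106.4], [428.0, 170.0, -1.0, -6.9], [443.0, 0.0, 83.0, -6.8]]
lip [114.2 136. ] 275.7 r 216.2 th 1.671
lip [ 132.3 -136. ] 237.1 r 180.0 th 1.786
```

View pics/r_wrist.png

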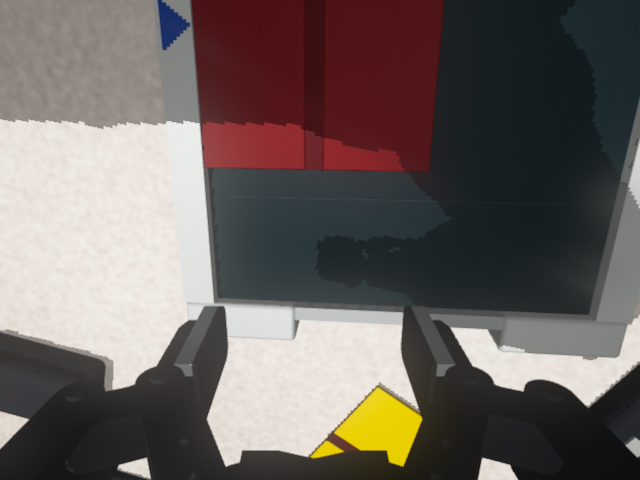

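{"name": "apply_moves", "arguments": {
  "targets": [
    [[-40, 0, 0], 6, 85.4],
    [[-40, 0, 0], 6, 85.4],
    [[-40, 0, 0], 7, 85.4],
    [[-40, 0, 0], 7, 85.4],
    [[-30, 0, 0], 7, 85.4],
    [[0, 0, 0], 7, 85.4],
    [[0, 0, 0], 0, 85.4]
  ]
}}

```text
clock: 17.88
eef_pos: [543.5, -52.7, 334.3]
tool_rot: [-2.592, 1.461, -3.123]
force: [0.2, 1.1, -0.2]
width: 85.1
```

```bash
python3 - <<'E'
from h import *
go(121,85,330)
_,_,R=tool();print(R[:,0])
E
```

```text
t 17.88 p [543.5 -52.7 334.3] scan [-40.   32.7] jaw ang in scan -130.9 tooly -40.6 F scan [ 1.  -0.4 -0.2] w 85.1 q7 -0.07
shift tool [  12.8   88.2 -144. ] dist 169.3
[-0.10994699 -0.00201795 -0.9939354 ]
```

{"name": "apply_moves", "arguments": {
  "targets": [
    [[0, 18, -29], 0, 85.4],
    [[0, 18, -29], 0, 85.4],
    [[0, 18, -29], 0, 85.4],
    [[0, 17, -29], 0, 85.4],
    [[0, 14, -25], 0, 85.4],
    [[0, 0, 0], 0, 85.4]
  ]
}}

```text
clock: 18.62
eef_pos: [458.2, 97.7, 337.5]
tool_rot: [-2.605, 1.447, -3.12]
force: [-0.5, -0.3, 0.3]
width: 85.3
```

```bash
python3 - <<'E'
from h import *
go(121,85,300)
_,_,R=tool();print(R[:,0])
im,_=eyes.get_image("wrist"); cv2.imwrite("pics/s_wrist.png",im)
im,_=eyes.get_image("side"); cv2.imwrite("pics/s_side.png",cv2.resize(im[80:320,220:460],None,fx=2.5,fy=2.5,interpolation=cv2.INTER_CUBIC))
E
```

```text
t 18.62 p [458.2  97.7 337.5] scan [123.3  89.6] jaw ang in scan -130.0 tooly -39.6 F scan [-0.2  0.5  0.3] w 85.3 q7 -0.36
shift tool [36.6  3.5  8.9] dist 37.8
[-0.12296681 -0.00268967 -0.99240714]
```

View pics/s_wrist.png

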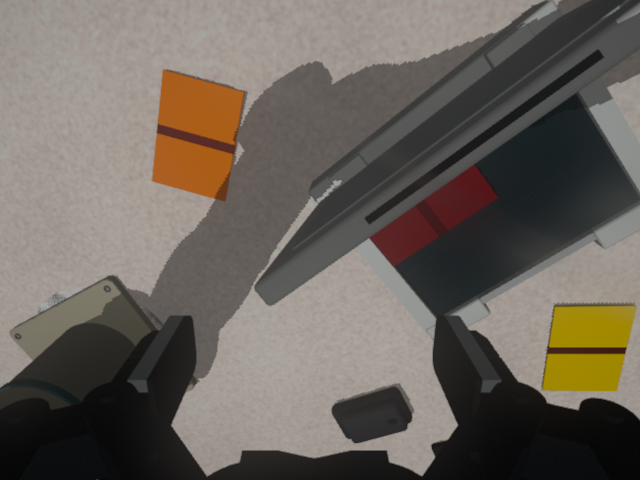

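View pics/s_side.png

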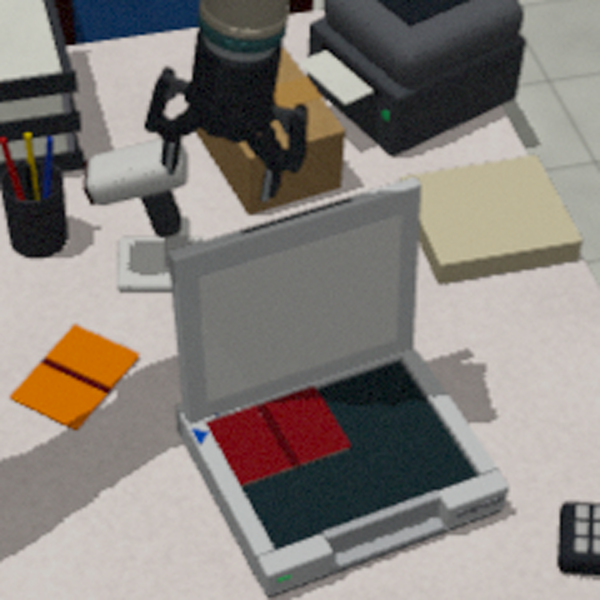

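```bash
python3 - <<'E'
from h import *
cam=eyes.camera_params("wrist")
for uv in ((257,290),(275,305),(367,220),(605,53),(310,198),(635,5)):
    print(uv,w2s(ray(cam,uv,275))[0].round(1))
im=eyes.get_image("top")[0]; m,s=redmask(im); print(s)
cam=eyes.camera_params("top")
cv2.imwrite("pics/t_top.png",cv2.resize(im[115:275,240:400],None,fx=3.75,fy=3.75,interpolation=cv2.INTER_CUBIC))
s,p,R=tool(); print("jaw",R[:,2].round(3),"y",R[:,1].round(3))
im,d=eyes.get_image("side");cam=eyes.camera_params("side"); m,_=redmask(im)
c=max(cv2.findContours(m,0,cv2.CHAIN_APPROX_NONE)[0],key=cv2.contourArea);a=cv2.approxPolyDP(c,4,True)[:,0]
print(np.c_[a,w2s(ray(cam,a,51))].round(1).tolist(), cv2.minAreaRect(w2s(ray(cam,c[:,0],51)).astype(np.float32)))
E
```

```text
(257, 290) [126.  134.9]
(275, 305) [112.7 133.2]
(367, 220) [121.4  61.7]
(605, 53) [119.5 -59.7]
(310, 198) [148.2  76.9]
(635, 5) [128.3 -76.2]
[ 292  197   43   55 1755]
jaw [ 0.861 -0.498 -0.103] y [ 0.494  0.867 -0.063]
[[345.0, 235.0, 84.5, -9.2], [303.0, 249.0, 85.0, 114.5], [316.0, 273.0, -1.8, 115.2], [359.0, 258.0, -2.1, -8.6]] ((41.396728515625, 51.58852767944336), (127.68416595458984, 88.956298828125), 89.81075286865234)
```

View pics/t_top.png

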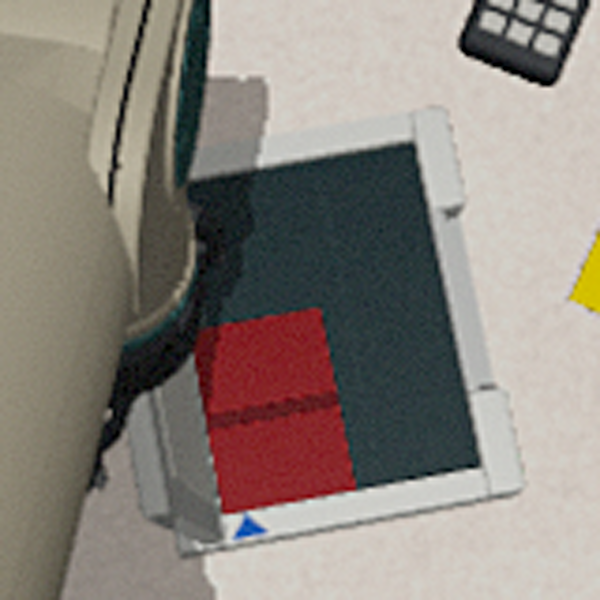

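{"name": "apply_moves", "arguments": {
  "targets": [
    [[18, 2, 4], 0, 85.4],
    [[18, 0, 0], 0, 85.4],
    [[0, 0, 0], 0, 85.4]
  ]
}}

```text
clock: 19.2
eef_pos: [461.7, 90.3, 301.2]
tool_rot: [-2.575, 1.452, -3.102]
force: [-0.5, 0.0, 0.8]
width: 85.4
```

```bash
python3 - <<'E'
from h import *
go(121,86,247)
im,_=eyes.get_image("wrist"); cv2.imwrite("pics/u_wrist.png",im)
cam=eyes.camera_params("wrist"); s,p,R=tool()
# expected tip positions in image
for k in (-1,1):
    for e in (-1,1):
        P=p+R@np.array([-13,11*e,42.5*k]); print(k,e,w2s(P).round(1),P[2].round(1),proj(cam,P).round(0))
E
```

```text
t 19.2 p [461.7  90.3 301.2] scan [115.4  87.5] jaw ang in scan -130.7 tooly -40.3 F scan [0.1 0.5 0.8] w 85.4 q7 -0.32
shift tool [53.7  8.7  2.9] dist 54.5
-1 -1 [134.1 124.5] 319.7 [[198. 363.]]
-1 1 [150.9 110.3] 318.3 [[192. 309.]]
1 -1 [79.  60.4] 311.3 [[430. 363.]]
1 1 [95.7 46.2] 309.9 [[436. 309.]]
```

View pics/u_wrist.png

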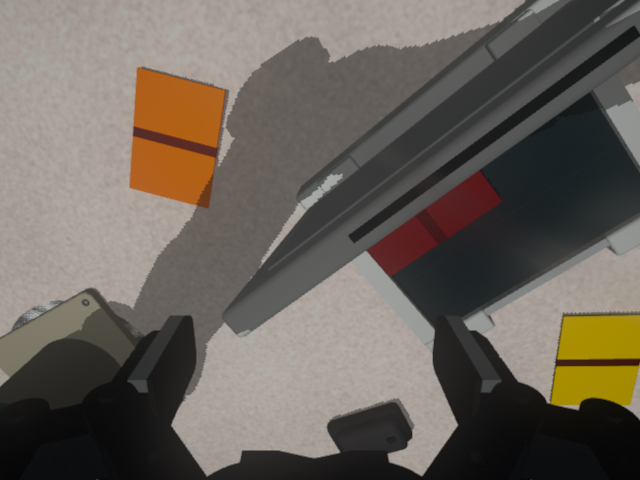

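{"name": "apply_moves", "arguments": {
  "targets": [
    [[10, 5, 0], 0, 85.4],
    [[8, 4, -1], 0, 85.4],
    [[0, 0, 0], 0, 85.4]
  ]
}}

```text
clock: 19.62
eef_pos: [465.2, 98.5, 283.4]
tool_rot: [-2.578, 1.455, -3.105]
force: [-0.8, -0.6, -0.5]
width: 85.4
```

```bash
cat >> h.py <<'E'
def tips(w=85.4,b=13):
    s,p,R=tool()
    for k in (-1,1):
        for e in (-1,1):
            P=p+R@np.array([-b,11*e,w/2*k]); print("tip",k,e,w2s(P).round(1),P[2].round(1))
E
python3 - <<'E'
from h import *
go(121,86,247); tips()
E
```

```text
t 19.62 p [465.2  98.5 283.4] scan [122.9  82.5] jaw ang in scan -130.7 tooly -40.4 F scan [-0.4  0.9 -0.5] w 85.4 q7 -0.31
shift tool [36.5 -1.4  2.1] dist 36.6
tip -1 -1 [142.  120.4] 301.1
tip -1 1 [158.7 106.2] 299.7
tip 1 -1 [86.6 56. ] 292.8
tip 1 1 [103.3  41.7] 291.4
```

{"name": "apply_moves", "arguments": {
  "targets": [
    [[12, 0, 0], 0, 85.4],
    [[12, 0, 0], 0, 85.4],
    [[10, 0, 0], 0, 85.4],
    [[0, 0, 0], 0, 85.4]
  ]
}}

```text
clock: 20.12
eef_pos: [460.7, 98.4, 247.0]
tool_rot: [-2.576, 1.455, -3.103]
force: [-0.3, 0.9, -0.7]
width: 85.5
```

```bash

python3 - <<'E'
from h import *
go(121,86,247); tips()
im,_=eyes.get_image("side"); cv2.imwrite("pics/v_side.png",cv2.resize(im[80:320,220:460],None,fx=2.5,fy=2.5,interpolation=cv2.INTER_CUBIC))
im,_=eyes.get_image("wrist"); cv2.imwrite("pics/v_wrist.png",im)
E
```

```text
t 20.12 p [460.7  98.4 247. ] scan [123.5  87. ] jaw ang in scan -130.7 tooly -40.4 F scan [ 0.9  0.1 -0.7] w 85.5 q7 -0.28
shift tool [-0.1 -1.3  2.4] dist 2.8
tip -1 -1 [142.7 124.9] 264.8
tip -1 1 [159.4 110.7] 263.4
tip 1 -1 [87.2 60.5] 256.4
tip 1 1 [104.   46.2] 255.1
```

View pics/v_side.png

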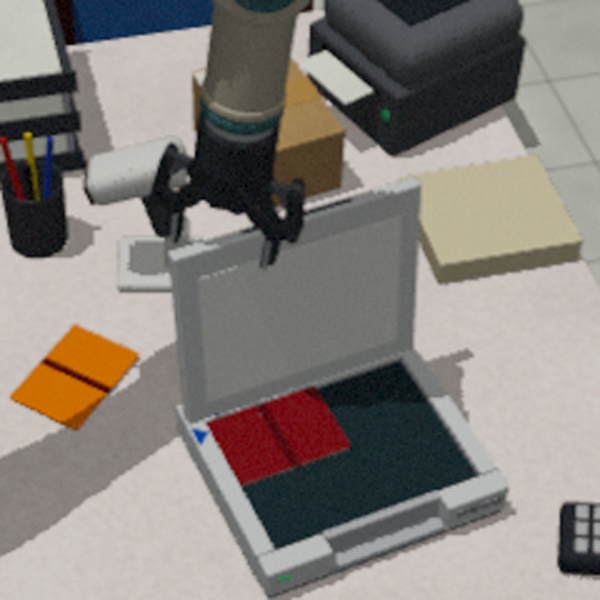

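View pics/v_wrist.png

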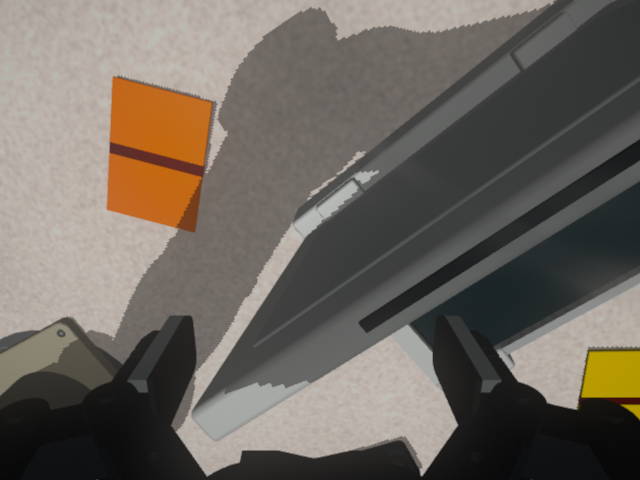

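{"name": "apply_moves", "arguments": {
  "targets": [
    [[0, -4.6, 3.9], 0, 85.4],
    [[0, -4.6, 3.9], 0, 85.4],
    [[0, -4.6, 3.9], 0, 85.4],
    [[0, -4.6, 3.9], 0, 85.4],
    [[0, -4.6, 3.9], 0, 85.4],
    [[0, -4.6, 3.9], 0, 85.4],
    [[0, -4.6, 3.9], 0, 85.4],
    [[0, -4.6, 3.9], 0, 85.4],
    [[0, 0, 0], 0, 85.4]
  ]
}}

```text
clock: 21.35
eef_pos: [471.3, 46.8, 248.0]
tool_rot: [-2.582, 1.459, -3.11]
force: [0.5, -0.6, -0.5]
width: 85.4
```

```bash

python3 - <<'E'
from h import *
go(60,86,247); tips()
im,_=eyes.get_image("side"); cv2.imwrite("pics/w_side.png",cv2.resize(im[80:320,220:460],None,fx=2.5,fy=2.5,interpolation=cv2.INTER_CUBIC))
E
```

```text
t 21.35 p [471.3  46.8 248. ] scan [70.9 85.8] jaw ang in scan -130.8 tooly -40.4 F scan [-0.7 -0.4 -0.5] w 85.4 q7 -0.18
shift tool [ 0.9 -8.3  7.1] dist 11.0
tip -1 -1 [ 90.1 123.7] 265.6
tip -1 1 [106.8 109.5] 264.3
tip 1 -1 [34.6 59.3] 257.6
tip 1 1 [51.3 45.1] 256.3
```

View pics/w_side.png

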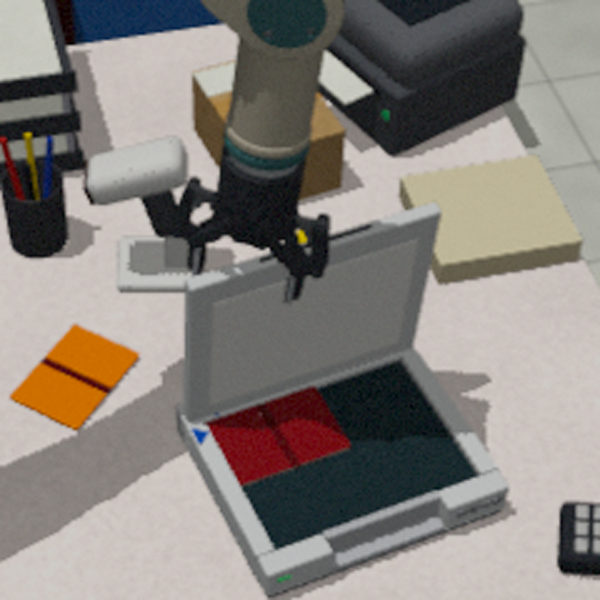

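{"name": "apply_moves", "arguments": {
  "targets": [
    [[2, -3.5, 3], -2, 85.4],
    [[2, -3.5, 3], -2, 85.4],
    [[1, -3, 2.6], -1, 85.4],
    [[0, -3, 2.6], 0, 85.4]
  ]
}}

```text
clock: 21.9
eef_pos: [474.6, 31.3, 242.2]
tool_rot: [-2.68, 1.458, -3.115]
force: [-0.4, 1.4, 0.1]
width: 85.5
```

{"name": "apply_moves", "arguments": {
  "targets": [
    [[0.5, -2.4, 2], 0, 85.4],
    [[0.5, -2.4, 2], 0, 85.4],
    [[0.5, -2.4, 2], 0, 85.4],
    [[0, 0, 0], 0, 85.4]
  ]
}}

```text
clock: 22.4
eef_pos: [477.2, 21.1, 240.4]
tool_rot: [-2.673, 1.459, -3.109]
force: [1.3, -1.1, -0.5]
width: 85.7
```

```bash

python3 - <<'E'
from h import *
go(40,86,240); tips()
im,_=eyes.get_image("wrist"); cv2.imwrite("pics/x_wrist.png",im)
E
```

```text
t 22.4 p [477.2  21.1 240.4] scan [44.5 84.7] jaw ang in scan -125.5 tooly -35.2 F scan [-1.4 -1.1 -0.5] w 85.7 q7 -0.05
shift tool [ 0.5 -4.4  1.6] dist 4.7
tip -1 -1 [ 60.  124.2] 258.2
tip -1 1 [ 78.  111.5] 257.1
tip 1 -1 [10.7 55. ] 249.6
tip 1 1 [28.6 42.4] 248.5
```

View pics/x_wrist.png

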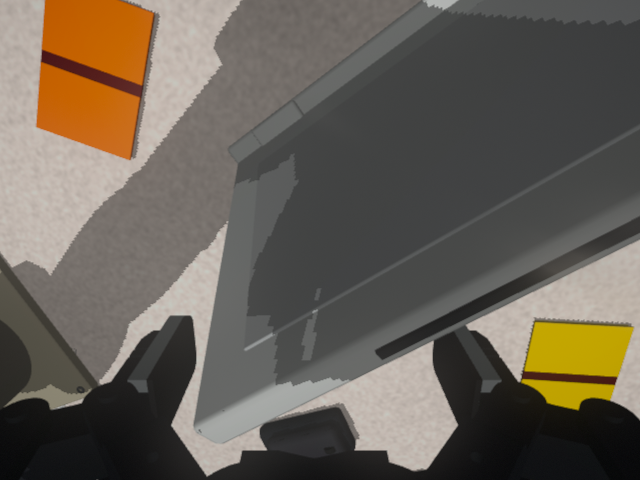

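```bash
cat >> h.py <<'E'
def lidang(uv,sy=136,cam=None,low=True):
    cam=cam or eyes.camera_params("wrist"); Rr=np.array(cam["R"]);c0=-Rr.T@cam["t"]
    d=np.array([(uv[0]-cam["cx"])/cam["fx"],(uv[1]-cam["cy"])/cam["fy"],1])@Rr
    k=(sy-(c0[:2]-C)@SY)/(d[:2]@SY); X=c0+k*d; v=w2s(X)
    a=np.arctan2(X[2]-60,100-v[0]); r=np.hypot(v[0]-100,X[2]-60)
    print(uv,"sx,z",v[0].round(1),X[2].round(1),"r",r.round(1),"raw ang",a.round(3),"if lower corner",(a+np.arctan2(7.5,216)).round(3),"if upper",(a-np.arctan2(8.5,216)).round(3))
E
python3 - <<'E'
from h import *
lidang((197,425)); lidang((218,442)); lidang((240,165))
E
```

```text
(197, 425) sx,z 42.4 266.5 r 214.3 raw ang 1.299 if lower corner 1.334 if upper 1.26
(218, 442) sx,z 31.1 265.0 r 216.2 raw ang 1.246 if lower corner 1.281 if upper 1.207
(240, 165) sx,z 105.3 59.2 r 5.4 raw ang -2.985 if lower corner -2.95 if upper -3.024
```

```bash
python3 -c "
from h import *
go(44.5,117,240)"
```

```text
t 22.45 p [477.1  21.2 240.5] scan [44.6 84.7] jaw ang in scan -125.5 tooly -35.2 F scan [ 0.  -0.4 -0.7] w 85.1 q7 -0.05
shift tool [  4.  -18.7 -26. ] dist 32.3
```

{"name": "apply_moves", "arguments": {
  "targets": [
    [[0.6, -3.8, -5.2], 0, 85.4],
    [[0.6, -3.8, -5.2], 0, 85.4],
    [[0.6, -3.8, -5.2], 0, 85.4],
    [[0.6, -3.8, -5.2], 0, 85.4],
    [[0.6, -3.8, -5.2], 0, 85.4],
    [[0, 0, 0], 0, 85.4]
  ]
}}

```text
clock: 23.2
eef_pos: [442.7, 14.8, 241.3]
tool_rot: [-2.679, 1.459, -3.115]
force: [-0.0, -1.4, -0.3]
width: 85.5
```

```bash

python3 - <<'E'
from h import *
go(40,117,240); tips()
im,_=eyes.get_image("wrist"); cv2.imwrite("pics/y_wrist.png",im)
im,_=eyes.get_image("side"); cv2.imwrite("pics/y_side.png",cv2.resize(im[80:320,220:460],None,fx=2.5,fy=2.5,interpolation=cv2.INTER_CUBIC))
E
```

```text
t 23.2 p [442.7  14.8 241.3] scan [ 44.5 119.8] jaw ang in scan -125.5 tooly -35.2 F scan [-1.4  0.3 -0.3] w 85.5 q7 -0.05
shift tool [ 0.9 -2.   5. ] dist 5.4
tip -1 -1 [ 60.  159.2] 259.0
tip -1 1 [ 77.9 146.6] 257.9
tip 1 -1 [10.6 90.1] 250.5
tip 1 1 [28.6 77.4] 249.4
```

View pics/y_wrist.png

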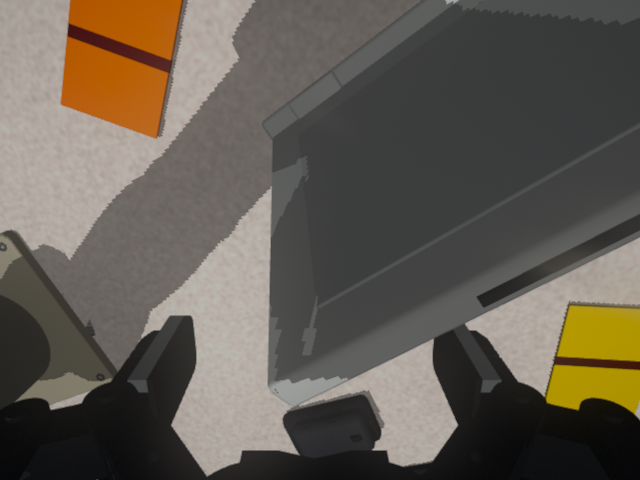

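View pics/y_side.png

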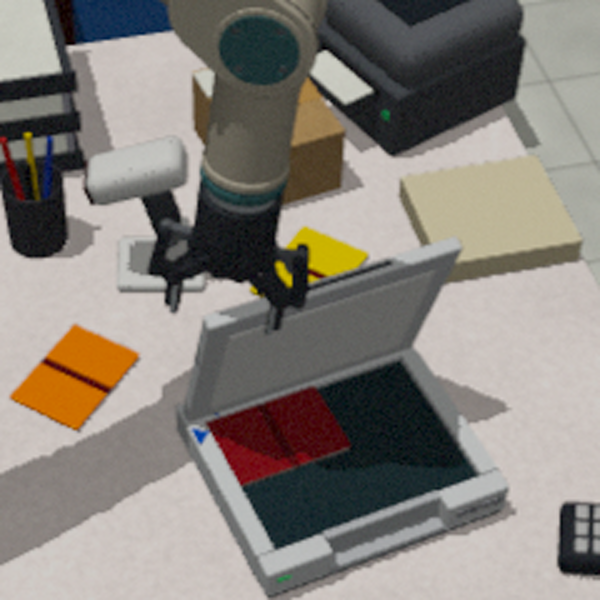

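```bash
cat >> h.py <<'E'
def plan(ths,sy=None,off=None,over=None,bias=0):
    """rows following arc; off = tool sx - contact sx; over(th)= tip below lip; TCP = tip-8.5"""
    s,p,R=where(); S=w2s(p); a0=np.arccos(np.clip((100-(S[0]-off))/216.1,-1,1)); print("theta if lip touches finger",(a0+.0347).round(3))
    prev=np.r_[p[:2],p[2]]
    for th in ths:
        a=th-.0347; lx=100-216.1*np.cos(a); lz=60+216.1*np.sin(a)
        t=np.r_[s2w([lx+off,S[1] if sy is None else sy]),lz-over(th)-8.5]
        print(th.round(3),"lip",lx.round(1),lz.round(1),"row",(R.T@(t-prev)).round(1)+0.0,"z",t[2].round(1)); prev=t
over=lambda th: 14-17*(1.27-th)/1.27
E
python3 - <<'E'
from h import *
plan(np.arange(1.24,0.6,-.04),off=15.9,over=over)
E
```

```text
t 23.3 p [443.2  14.8 241.2] scan [ 44.5 119.3] jaw ang in scan -125.5 tooly -35.2 F scan [-0.8  0.2  0. ] w 85.4 q7 -0.05
theta if lip touches finger 1.269
1.24 lip 22.8 261.8 row [ 1.4 -4.7  3.5] z 239.7
1.2 lip 14.8 258.6 row [ 2.6 -6.4  4.9] z 237.0
1.16 lip 6.9 255.0 row [ 2.9 -6.3  4.8] z 234.0
1.12 lip -0.8 251.1 row [ 3.2 -6.1  4.8] z 230.6
1.08 lip -8.4 246.9 row [ 3.5 -6.   4.7] z 227.0
1.04 lip -15.8 242.5 row [ 3.8 -5.8  4.7] z 223.0
1.0 lip -23.0 237.7 row [ 4.1 -5.7  4.6] z 218.8
0.96 lip -30.0 232.6 row [ 4.4 -5.5  4.5] z 214.3
0.92 lip -36.8 227.3 row [ 4.7 -5.3  4.4] z 209.5
0.88 lip -43.4 221.7 row [ 4.9 -5.1  4.3] z 204.4
0.84 lip -49.7 215.8 row [ 5.2 -4.9  4.2] z 199.1
0.8 lip -55.8 209.7 row [ 5.4 -4.7  4.1] z 193.5
0.76 lip -61.7 203.4 row [ 5.7 -4.5  4. ] z 187.7
0.72 lip -67.3 196.8 row [ 5.9 -4.3  3.8] z 181.6
0.68 lip -72.6 190.0 row [ 6.1 -4.   3.7] z 175.4
0.64 lip -77.7 183.0 row [ 6.3 -3.8  3.6] z 168.9
```

{"name": "apply_moves", "arguments": {
  "targets": [
    [[1.4, -4.7, 3.5], 0, 85.4],
    [[2.6, -6.4, 4.9], 0, 85.4],
    [[2.9, -6.3, 4.8], 0, 85.4],
    [[3.2, -6.1, 4.8], 0, 85.4],
    [[3.5, -6, 4.7], 0, 85.4]
  ]
}}

```text
clock: 23.92
eef_pos: [450.9, -24.2, 225.8]
tool_rot: [-2.667, 1.459, -3.103]
force: [1.0, -0.3, -0.7]
width: 85.8
```

```bash
python3 - <<'E'
from h import *
plan(np.arange(1.04,0.6,-.04),off=15.9,over=over,sy=119)
tips()
im,_=eyes.get_image("side"); cv2.imwrite("pics/z_side.png",cv2.resize(im[80:320,220:460],None,fx=2.5,fy=2.5,interpolation=cv2.INTER_CUBIC))
E
```

```text
t 23.93 p [450.9 -24.2 225.8] scan [  4.7 118.7] jaw ang in scan -125.5 tooly -35.2 F scan [-0.5 -0.9 -0.7] w 85.8 q7 0.05
theta if lip touches finger 1.065
1.04 lip -15.8 242.5 row [ 2.7 -3.7  2.7] z 223.0
1.0 lip -23.0 237.7 row [ 4.1 -5.7  4.6] z 218.8
0.96 lip -30.0 232.6 row [ 4.4 -5.5  4.5] z 214.3
0.92 lip -36.8 227.3 row [ 4.7 -5.3  4.4] z 209.5
0.88 lip -43.4 221.7 row [ 4.9 -5.1  4.3] z 204.4
0.84 lip -49.7 215.8 row [ 5.2 -4.9  4.2] z 199.1
0.8 lip -55.8 209.7 row [ 5.4 -4.7  4.1] z 193.5
0.76 lip -61.7 203.4 row [ 5.7 -4.5  4. ] z 187.7
0.72 lip -67.3 196.8 row [ 5.9 -4.3  3.8] z 181.6
0.68 lip -72.6 190.0 row [ 6.1 -4.   3.7] z 175.4
0.64 lip -77.7 183.0 row [ 6.4 -3.8  3.6] z 168.9
0.6 lip -82.5 175.8 row [ 6.6 -3.6  3.4] z 162.2
tip -1 -1 [ 20.1 158.2] 243.5
tip -1 1 [ 38.1 145.6] 242.4
tip 1 -1 [-29.2  89. ] 235.1
tip 1 1 [-11.2  76.4] 233.9
```

View pics/z_side.png

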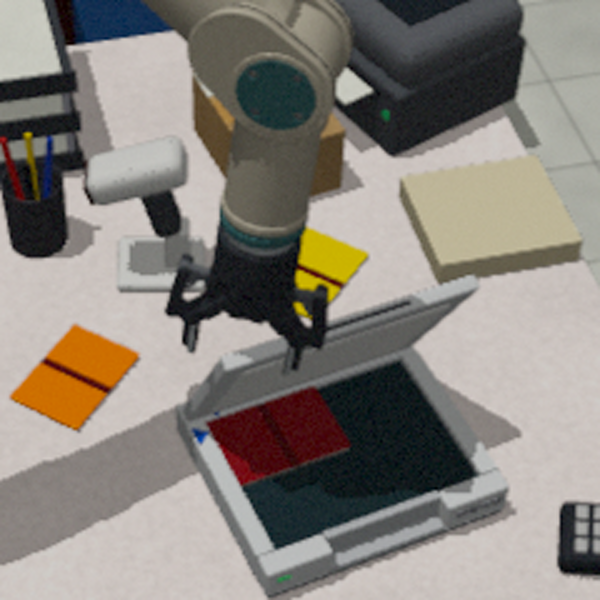

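Working: the lid rests on the front finger and follows. Continue.

{"name": "apply_moves", "arguments": {
  "targets": [
    [[2.7, -3.7, 2.7], 0, 85.4],
    [[4.1, -5.6, 4.5], 0, 85.4],
    [[4.4, -5.4, 4.4], 0, 85.4],
    [[4.7, -5.2, 4.3], 0, 85.4],
    [[4.9, -5, 4.2], 0, 85.4]
  ]
}}

```text
clock: 24.6
eef_pos: [456.7, -58.7, 202.8]
tool_rot: [-2.655, 1.46, -3.092]
force: [0.5, -1.2, -0.2]
width: 85.4
```

```bash
python3 - <<'E'
from h import *
plan(np.arange(.84,0.5,-.03),off=15.9,over=over,sy=119)
tips()
E
```

```text
t 24.6 p [456.7 -58.7 202.8] scan [-30.2 119.2] jaw ang in scan -125.5 tooly -35.2 F scan [-1.2 -0.2 -0.2] w 85.4 q7 0.13
theta if lip touches finger 0.863
0.84 lip -49.7 215.8 row [ 3.6 -2.6  2.6] z 199.1
0.81 lip -54.3 211.3 row [ 4.1 -3.5  3.1] z 194.9
0.78 lip -58.8 206.6 row [ 4.2 -3.4  3. ] z 190.6
0.75 lip -63.1 201.7 row [ 4.3 -3.3  2.9] z 186.2
0.72 lip -67.3 196.8 row [ 4.5 -3.2  2.9] z 181.6
0.69 lip -71.3 191.7 row [ 4.6 -3.   2.8] z 177.0
0.66 lip -75.2 186.5 row [ 4.7 -2.9  2.7] z 172.2
0.63 lip -78.9 181.2 row [ 4.8 -2.8  2.6] z 167.2
0.6 lip -82.5 175.8 row [ 4.9 -2.6  2.5] z 162.2
0.57 lip -85.9 170.2 row [ 5.  -2.5  2.5] z 157.1
0.54 lip -89.1 164.6 row [ 5.1 -2.4  2.4] z 151.9
0.51 lip -92.1 158.9 row [ 5.2 -2.2  2.3] z 146.6
tip -1 -1 [-14.7 158.7] 220.5
tip -1 1 [  3.2 146. ] 219.3
tip 1 -1 [-64.1  89.5] 212.1
tip 1 1 [-46.1  76.8] 211.0
```

{"name": "apply_moves", "arguments": {
  "targets": [
    [[3.6, -2.4, 2.5], 0, 85.4],
    [[4.1, -3.3, 3], 0, 85.4],
    [[4.2, -3.2, 2.9], 0, 85.4],
    [[4.3, -3.1, 2.8], 0, 85.4],
    [[4.5, -3, 2.8], 0, 85.4]
  ]
}}

```text
clock: 25.22
eef_pos: [460.8, -80.2, 180.0]
tool_rot: [-2.651, 1.459, -3.088]
force: [-0.2, -1.8, -1.6]
width: 85.7
```

```bash
python3 - <<'E'
from h import *
plan(np.arange(.69,0.4,-.03),off=15.9,over=over,sy=119)
tips()
im,_=eyes.get_image("wrist"); cv2.imwrite("pics/A_wrist.png",im)
E
```

```text
t 25.23 p [460.8 -80.2 180. ] scan [-52.1 119.1] jaw ang in scan -125.6 tooly -35.3 F scan [-1.7  0.6 -1.6] w 85.7 q7 0.2
theta if lip touches finger 0.715
0.69 lip -71.3 191.7 row [ 3.  -2.5  2.3] z 177.0
0.66 lip -75.2 186.5 row [ 4.7 -2.9  2.7] z 172.2
0.63 lip -78.9 181.2 row [ 4.8 -2.8  2.6] z 167.2
0.6 lip -82.5 175.8 row [ 4.9 -2.6  2.5] z 162.2
0.57 lip -85.9 170.2 row [ 5.  -2.5  2.5] z 157.1
0.54 lip -89.1 164.6 row [ 5.1 -2.4  2.4] z 151.9
0.51 lip -92.1 158.9 row [ 5.2 -2.2  2.3] z 146.6
0.48 lip -95.0 153.1 row [ 5.3 -2.1  2.2] z 141.2
0.45 lip -97.7 147.2 row [ 5.4 -1.9  2.1] z 135.7
0.42 lip -100.3 141.2 row [ 5.5 -1.8  2. ] z 130.1
tip -1 -1 [-36.6 158.5] 197.7
tip -1 1 [-18.6 145.8] 196.5
tip 1 -1 [-86.   89.4] 189.3
tip 1 1 [-68.1  76.7] 188.1
```

View pics/A_wrist.png

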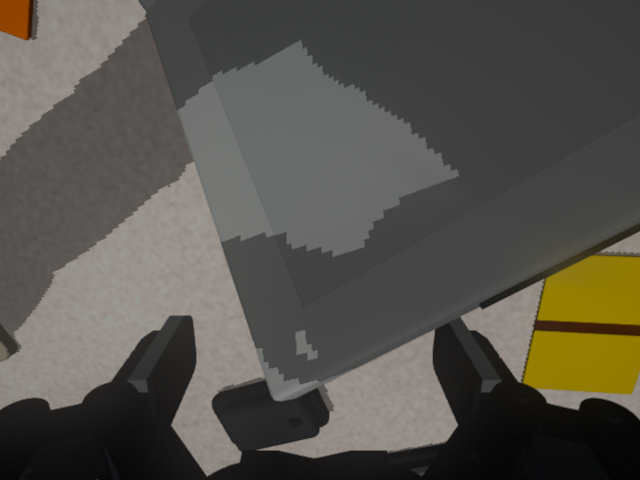

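{"name": "apply_moves", "arguments": {
  "targets": [
    [[3, -2.2, 2.1], 0, 85.4],
    [[4.6, -2.5, 2.4], 0, 85.4],
    [[4.7, -2.4, 2.3], 0, 85.4],
    [[4.8, -2.2, 2.2], 0, 85.4],
    [[4.9, -2.1, 2.2], 0, 85.4]
  ]
}}

```text
clock: 25.9
eef_pos: [464.0, -97.4, 155.9]
tool_rot: [-2.638, 1.46, -3.076]
force: [0.2, -1.9, -1.1]
width: 85.6
```

```bash
python3 - <<'E'
from h import *
plan(np.arange(.54,0.2,-.03),off=15.9,over=over,sy=119)
tips()
E
```

```text
t 25.9 p [464.  -97.4 155.9] scan [-69.6 119. ] jaw ang in scan -125.6 tooly -35.3 F scan [-1.9  0.1 -1.1] w 85.6 q7 0.25
theta if lip touches finger 0.573
0.54 lip -89.1 164.6 row [ 4.  -2.7  2.4] z 151.9
0.51 lip -92.1 158.9 row [ 5.2 -2.2  2.3] z 146.6
0.48 lip -95.0 153.1 row [ 5.3 -2.1  2.2] z 141.2
0.45 lip -97.7 147.2 row [ 5.4 -1.9  2.1] z 135.7
0.42 lip -100.3 141.2 row [ 5.5 -1.8  2. ] z 130.1
0.39 lip -102.6 135.2 row [ 5.6 -1.6  1.9] z 124.5
0.36 lip -104.8 129.1 row [ 5.6 -1.5  1.8] z 118.7
0.33 lip -106.7 122.9 row [ 5.7 -1.3  1.7] z 113.0
0.3 lip -108.5 116.7 row [ 5.8 -1.1  1.6] z 107.1
0.27 lip -110.1 110.4 row [ 5.8 -1.   1.5] z 101.3
0.24 lip -111.6 104.1 row [ 5.9 -0.8  1.4] z 95.3
0.21 lip -112.8 97.7 row [ 5.9 -0.7  1.3] z 89.4
tip -1 -1 [-54.  158.4] 173.6
tip -1 1 [-36.1 145.8] 172.4
tip 1 -1 [-103.5   89.3] 165.3
tip 1 1 [-85.6  76.6] 164.1
```

{"name": "apply_moves", "arguments": {
  "targets": [
    [[4, -2.3, 2.1], 0, 85.4],
    [[4.5, -1.7, 1.9], 0, 85.4],
    [[4.5, -1.5, 1.7], 0, 85.4]
  ]
}}

```text
clock: 26.28
eef_pos: [465.5, -105.5, 141.7]
tool_rot: [-2.636, 1.46, -3.074]
force: [-0.5, -2.8, -1.4]
width: 85.5
```

```bash
python3 - <<'E'
from h import *
plan(np.arange(.46,0.2,-.03),off=15.9,over=over,sy=119)
E
```

```text
t 26.27 p [ 465.5 -105.5  141.7] scan [-77.9 118.9] jaw ang in scan -125.6 tooly -35.3 F scan [-2.7  1.  -1.4] w 85.5 q7 0.28
theta if lip touches finger 0.493
0.46 lip -96.8 149.2 row [ 4.2 -2.3  2.1] z 137.5
0.43 lip -99.4 143.2 row [ 5.5 -1.8  2. ] z 132.0
0.4 lip -101.8 137.2 row [ 5.6 -1.7  1.9] z 126.3
0.37 lip -104.1 131.1 row [ 5.6 -1.5  1.8] z 120.7
0.34 lip -106.1 125.0 row [ 5.7 -1.4  1.7] z 114.9
0.31 lip -108.0 118.7 row [ 5.8 -1.2  1.6] z 109.1
0.28 lip -109.6 112.5 row [ 5.8 -1.   1.5] z 103.2
0.25 lip -111.1 106.2 row [ 5.9 -0.9  1.4] z 97.3
0.22 lip -112.4 99.8 row [ 5.9 -0.7  1.3] z 91.4
```

{"name": "apply_moves", "arguments": {
  "targets": [
    [[4.2, -1.6, 1.7], 0, 85.4],
    [[4.5, -1.1, 1.4], 0, 85.4],
    [[4.5, -1, 1.4], 0, 85.4]
  ]
}}

```text
clock: 26.65
eef_pos: [466.7, -111.8, 127.5]
tool_rot: [-2.628, 1.46, -3.067]
force: [-0.6, -2.6, -1.3]
width: 85.5
```

```bash
python3 - <<'E'
from h import *
plan(np.arange(.38,0.2,-.03),off=15.9,over=over,sy=119)
im,_=eyes.get_image("wrist"); cv2.imwrite("pics/B_wrist.png",im)
E
```

```text
t 26.65 p [ 466.7 -111.8  127.5] scan [-84.4 118.9] jaw ang in scan -125.6 tooly -35.3 F scan [-2.5  1.1 -1.3] w 85.5 q7 0.3
theta if lip touches finger 0.42
0.38 lip -103.3 133.1 row [ 4.9 -2.3  2.2] z 122.6
0.35 lip -105.4 127.0 row [ 5.7 -1.4  1.8] z 116.8
0.32 lip -107.4 120.8 row [ 5.7 -1.2  1.7] z 111.0
0.29 lip -109.1 114.6 row [ 5.8 -1.1  1.6] z 105.2
0.26 lip -110.6 108.3 row [ 5.8 -0.9  1.5] z 99.3
0.23 lip -112.0 101.9 row [ 5.9 -0.8  1.4] z 93.4
```

View pics/B_wrist.png

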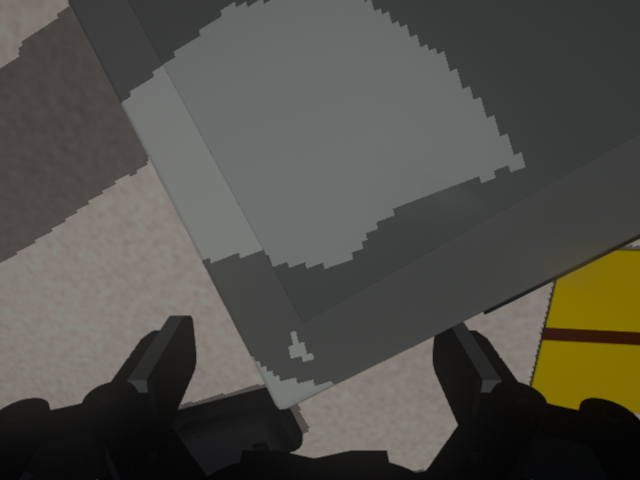

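{"name": "apply_moves", "arguments": {
  "targets": [
    [[4, -1.4, 1.6], 0, 85.4],
    [[4.8, -0.8, 1.4], 0, 85.4],
    [[4.8, -0.7, 1.3], 0, 85.4]
  ]
}}

```text
clock: 27.08
eef_pos: [467.7, -117.3, 112.5]
tool_rot: [-2.621, 1.46, -3.06]
force: [-0.3, -3.5, -1.4]
width: 85.3
```

```bash
python3 - <<'E'
from h import *
plan(np.arange(.32,0.1,-.03),off=15.9,over=over,sy=119)
E
```

```text
t 27.07 p [ 467.7 -117.3  112.5] scan [-89.9 118.8] jaw ang in scan -125.7 tooly -35.4 F scan [-3.4  0.9 -1.4] w 85.3 q7 0.32
theta if lip touches finger 0.345
0.32 lip -107.4 120.8 row [ 1.5 -1.3  0.9] z 111.0
0.29 lip -109.1 114.6 row [ 5.8 -1.1  1.6] z 105.2
0.26 lip -110.6 108.3 row [ 5.8 -0.9  1.5] z 99.3
0.23 lip -112.0 101.9 row [ 5.9 -0.8  1.4] z 93.4
0.2 lip -113.2 95.6 row [ 5.9 -0.6  1.2] z 87.4
0.17 lip -114.1 89.1 row [ 6.  -0.5  1.1] z 81.4
0.14 lip -114.9 82.7 row [ 6.  -0.3  1. ] z 75.3
0.11 lip -115.5 76.3 row [ 6.  -0.1  0.9] z 69.3
```

{"name": "apply_moves", "arguments": {
  "targets": [
    [[2.5, -0.8, 0.9], 0, 85.4],
    [[4, -0.4, 1], 0, 85.4],
    [[4, -0.3, 0.9], 0, 85.4]
  ]
}}

```text
clock: 27.45
eef_pos: [468.4, -120.6, 101.1]
tool_rot: [-2.615, 1.459, -3.055]
force: [-0.4, -4.9, -1.6]
width: 85.5
```

```bash
python3 - <<'E'
from h import *
plan(np.arange(.26,0.0,-.03),off=15.9,over=over,sy=119)
im,_=eyes.get_image("side"); cv2.imwrite("pics/C_side.png",cv2.resize(im[80:320,220:460],None,fx=2.5,fy=2.5,interpolation=cv2.INTER_CUBIC))
E
```

```text
t 27.45 p [ 468.4 -120.6  101.1] scan [-93.3 118.8] jaw ang in scan -125.7 tooly -35.4 F scan [-4.8  1.3 -1.6] w 85.5 q7 0.34
theta if lip touches finger 0.288
0.26 lip -110.6 108.3 row [ 1.8 -1.2  0.9] z 99.3
0.23 lip -112.0 101.9 row [ 5.9 -0.8  1.4] z 93.4
0.2 lip -113.2 95.6 row [ 5.9 -0.6  1.2] z 87.4
0.17 lip -114.1 89.1 row [ 6.  -0.5  1.1] z 81.4
0.14 lip -114.9 82.7 row [ 6.  -0.3  1. ] z 75.3
0.11 lip -115.5 76.3 row [ 6.  -0.1  0.9] z 69.3
0.08 lip -115.9 69.8 row [6.  0.  0.8] z 63.2
0.05 lip -116.1 63.3 row [6.  0.2 0.7] z 57.1
0.02 lip -116.1 56.8 row [6.  0.3 0.6] z 51.1
```

View pics/C_side.png

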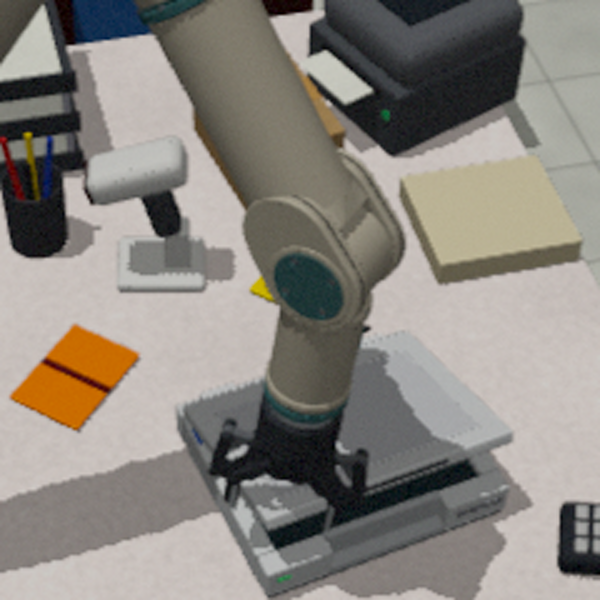

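{"name": "apply_moves", "arguments": {
  "targets": [
    [[3, 0.3, 0.3], 0, 85.4],
    [[3, 0.4, 0.2], 0, 85.4]
  ]
}}

```text
clock: 27.75
eef_pos: [468.7, -122.0, 94.7]
tool_rot: [-2.589, 1.46, -3.031]
force: [-1.9, -5.7, -1.7]
width: 85.2
```

```bash
python3 - <<'E'
from h import *
plan(np.arange(.23,0.21,-.03),off=15.9,over=over,sy=119);tips()
E
```

```text
t 27.75 p [ 468.7 -122.    94.7] scan [-94.7 118.8] jaw ang in scan -125.8 tooly -35.5 F scan [-5.3  2.9 -1.7] w 85.2 q7 0.35
theta if lip touches finger 0.26
0.23 lip -112.0 101.9 row [ 1.3 -1.2  0.7] z 93.4
tip -1 -1 [-78.9 158.2] 112.2
tip -1 1 [-61.  145.4] 111.0
tip 1 -1 [-128.6   89.2] 104.2
tip 1 1 [-110.8   76.5] 102.9
```

{"name": "apply_moves", "arguments": {
  "targets": [
    [[3, 0.7, 0], 0, 85.4],
    [[3, 0.9, -0.1], 0, 85.4]
  ]
}}

```text
clock: 28.0
eef_pos: [469.0, -123.3, 88.7]
tool_rot: [-2.551, 1.461, -2.994]
force: [-0.6, -6.4, -0.9]
width: 85.2
```

```bash
python3 - <<'E'
from h import *
plan(np.arange(.23,0.21,-.03),off=15.9,over=over,sy=119);tips()
E
```

```text
t 28.0 p [ 469.  -123.3   88.7] scan [-96.  118.7] jaw ang in scan -125.9 tooly -35.6 F scan [-6.1  1.7 -0.9] w 85.2 q7 0.35
theta if lip touches finger 0.232
0.23 lip -112.0 101.9 row [-4.6 -0.5 -0.6] z 93.4
tip -1 -1 [-80.  158.1] 106.2
tip -1 1 [-62.2 145.3] 104.8
tip 1 -1 [-129.9   89.3] 98.4
tip 1 1 [-112.1   76.5] 97.1
```

{"name": "apply_moves", "arguments": {
  "targets": [
    [[0, -0.2, 0.2], 0, 85.4],
    [[0, -0.2, 0.2], 0, 85.4]
  ]
}}

```text
clock: 28.25
eef_pos: [469.0, -123.7, 88.4]
tool_rot: [-2.554, 1.461, -2.998]
force: [-0.8, -3.0, -1.5]
width: 85.3
```

```bash
python3 - <<'E'
from h import *
plan(np.arange(.2,0.18,-.03),off=15.9,over=over,sy=119);tips()
im,_=eyes.get_image("side"); cv2.imwrite("pics/D_side.png",cv2.resize(im[180:320,290:430],None,fx=4,fy=4,interpolation=cv2.INTER_CUBIC))
E
```

```text
t 28.25 p [ 469.  -123.7   88.4] scan [-96.4 118.7] jaw ang in scan -125.9 tooly -35.6 F scan [-2.8  1.3 -1.5] w 85.3 q7 0.35
theta if lip touches finger 0.221
0.2 lip -113.2 95.6 row [ 1.1 -0.8  0.4] z 87.4
tip -1 -1 [-80.5 158.1] 105.9
tip -1 1 [-62.6 145.3] 104.6
tip 1 -1 [-130.4   89.3] 98.1
tip 1 1 [-112.5   76.5] 96.8
```

View pics/D_side.png

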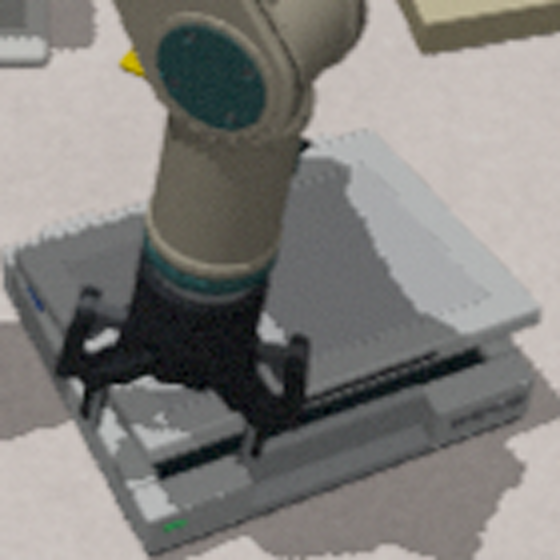

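{"name": "apply_moves", "arguments": {
  "targets": [
    [[0, -0.5, 0.4], 0, 85.4],
    [[0, -0.5, 0.4], 0, 85.4]
  ]
}}

```text
clock: 28.55
eef_pos: [469.3, -124.0, 88.3]
tool_rot: [-2.566, 1.461, -3.009]
force: [-0.5, -2.5, -2.6]
width: 85.3
```

```bash
python3 - <<'E'
from h import *
plan(np.arange(.2,0.18,-.03),off=15.9,over=over,sy=119)
im,_=eyes.get_image("side"); cv2.imwrite("pics/E_side.png",cv2.resize(im[180:320,290:430],None,fx=4,fy=4,interpolation=cv2.INTER_CUBIC))
E
```

```text
t 28.55 p [ 469.3 -124.    88.3] scan [-96.8 118.5] jaw ang in scan -125.9 tooly -35.6 F scan [-2.4  0.9 -2.6] w 85.3 q7 0.35
theta if lip touches finger 0.212
0.2 lip -113.2 95.6 row [ 1.  -0.6 -0.1] z 87.4
```

View pics/E_side.png

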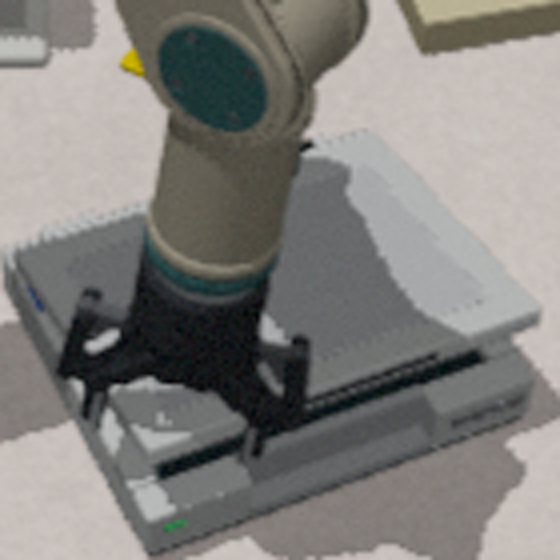

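{"name": "apply_moves", "arguments": {
  "targets": [
    [[2, 0.8, -0.3], 0, 85.4],
    [[3, 0.4, 0.1], 0, 85.4],
    [[3, 0.4, 0.1], 0, 85.4]
  ]
}}

```text
clock: 28.98
eef_pos: [469.8, -125.2, 80.4]
tool_rot: [-2.524, 1.463, -2.969]
force: [1.4, -4.1, -1.2]
width: 85.4
```

```bash
python3 - <<'E'
from h import *
plan(np.arange(.17,0.15,-.03),off=15.9,over=over,sy=119);tips()
E
```

```text
t 28.98 p [ 469.8 -125.2   80.4] scan [-98.1 118.2] jaw ang in scan -126.0 tooly -35.7 F scan [-4.3 -0.6 -1.2] w 85.4 q7 0.36
theta if lip touches finger 0.175
0.17 lip -114.1 89.1 row [-0.8 -0.6 -0.6] z 81.4
tip -1 -1 [-82.  157.7] 97.8
tip -1 1 [-64.2 144.8] 96.4
tip 1 -1 [-132.    88.8] 90.3
tip 1 1 [-114.2   76. ] 88.9
```

{"name": "apply_moves", "arguments": {
  "targets": [
    [[3, 0.7, -0.2], 0, 85.4],
    [[3, 0.6, -0.1], 0, 85.4],
    [[3, 0.6, -0.1], 0, 85.4]
  ]
}}

```text
clock: 29.35
eef_pos: [470.1, -126.5, 71.2]
tool_rot: [-2.476, 1.465, -2.923]
force: [0.0, -5.2, -1.6]
width: 85.5
```

```bash
python3 - <<'E'
from h import *
plan(np.arange(.14,0.12,-.03),off=15.9,over=over,sy=119);tips()
im,_=eyes.get_image("side"); cv2.imwrite("pics/F_side.png",cv2.resize(im[180:320,290:430],None,fx=4,fy=4,interpolation=cv2.INTER_CUBIC))
E
```

```text
t 29.35 p [ 470.1 -126.5   71.2] scan [-99.3 118.2] jaw ang in scan -126.2 tooly -35.8 F scan [-5.1  0.9 -1.6] w 85.5 q7 0.37
theta if lip touches finger 0.123
0.14 lip -114.9 82.7 row [-4.1 -0.5 -1.2] z 75.3
tip -1 -1 [-83.1 157.6] 88.4
tip -1 1 [-65.3 144.8] 86.9
tip 1 -1 [-133.3   88.9] 81.3
tip 1 1 [-115.5   76. ] 79.8
```

View pics/F_side.png

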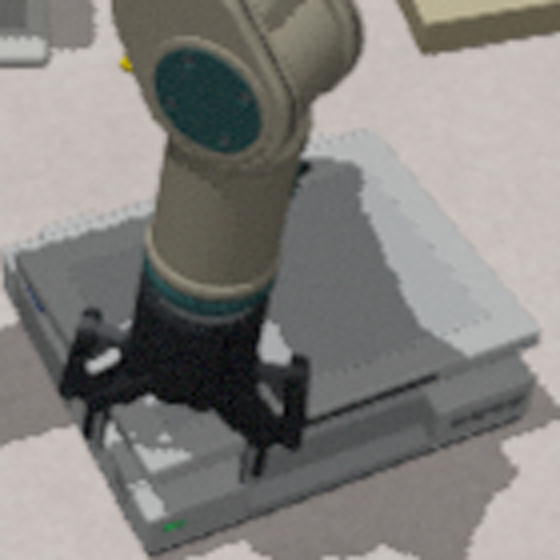

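{"name": "apply_moves", "arguments": {
  "targets": [
    [[3, 0.9, -0.3], 0, 85.4],
    [[3, 0.9, -0.3], 0, 85.4],
    [[3, 0.9, -0.3], 0, 85.4]
  ]
}}

```text
clock: 29.78
eef_pos: [470.3, -127.4, 61.7]
tool_rot: [-2.417, 1.466, -2.868]
force: [0.1, -5.1, -2.4]
width: 85.2
```

{"name": "apply_moves", "arguments": {
  "targets": [
    [[3, 0.9, -0.3], 0, 85.4],
    [[3, 0.9, -0.3], 0, 85.4]
  ]
}}

```text
clock: 30.02
eef_pos: [470.4, -127.8, 55.4]
tool_rot: [-2.38, 1.466, -2.834]
force: [0.1, -5.8, -3.2]
width: 85.2
```

```bash
python3 - <<'E'
from h import *
where();tips()
im,_=eyes.get_image("side"); cv2.imwrite("pics/G_side.png",cv2.resize(im[180:320,290:430],None,fx=4,fy=4,interpolation=cv2.INTER_CUBIC))
E
```

```text
t 30.02 p [ 470.4 -127.8   55.4] scan [-100.7  118.1] jaw ang in scan -126.5 tooly -36.2 F scan [-5.7  0.9 -3.2] w 85.2 q7 0.38
tip -1 -1 [-84.1 157.4] 72.3
tip -1 1 [-66.4 144.5] 70.7
tip 1 -1 [-134.7   89. ] 65.9
tip 1 1 [-117.   76.] 64.3
```

View pics/G_side.png

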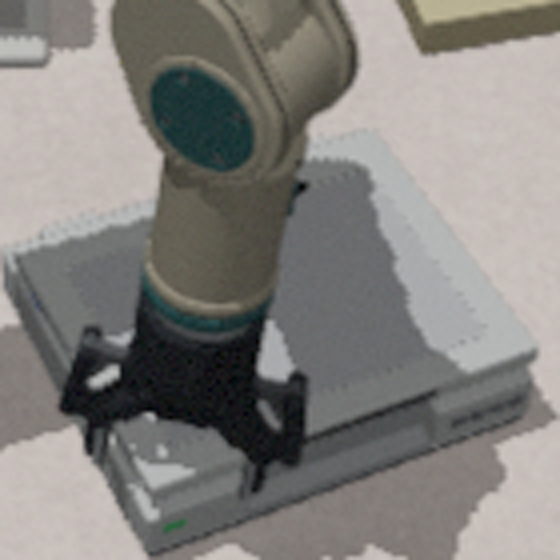

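{"name": "apply_moves", "arguments": {
  "targets": [
    [[2.5, 1, -0.4], 0, 85.4],
    [[2.5, 1, -0.4], 0, 85.4]
  ]
}}

```text
clock: 30.32
eef_pos: [470.5, -128.0, 49.9]
tool_rot: [-2.342, 1.467, -2.798]
force: [-0.5, -5.6, -1.9]
width: 85.8
```

{"name": "apply_moves", "arguments": {
  "targets": [
    [[2, 1, -0.4], 0, 85.4],
    [[2, 1, -0.4], 0, 85.4]
  ]
}}

```text
clock: 30.58
eef_pos: [470.7, -128.2, 45.5]
tool_rot: [-2.306, 1.467, -2.764]
force: [0.2, -6.6, -2.4]
width: 85.3
```

```bash
python3 - <<'E'
from h import *
where();tips()
im,_=eyes.get_image("side"); cv2.imwrite("pics/H_side.png",cv2.resize(im[180:320,290:430],None,fx=4,fy=4,interpolation=cv2.INTER_CUBIC))
E
```

```text
t 30.57 p [ 470.7 -128.2   45.5] scan [-101.1  117.9] jaw ang in scan -126.8 tooly -36.5 F scan [-6.6  1.  -2.4] w 85.3 q7 0.38
tip -1 -1 [-84.2 157.3] 62.3
tip -1 1 [-66.5 144.2] 60.6
tip 1 -1 [-135.2   89. ] 56.3
tip 1 1 [-117.5   76. ] 54.6
```

View pics/H_side.png

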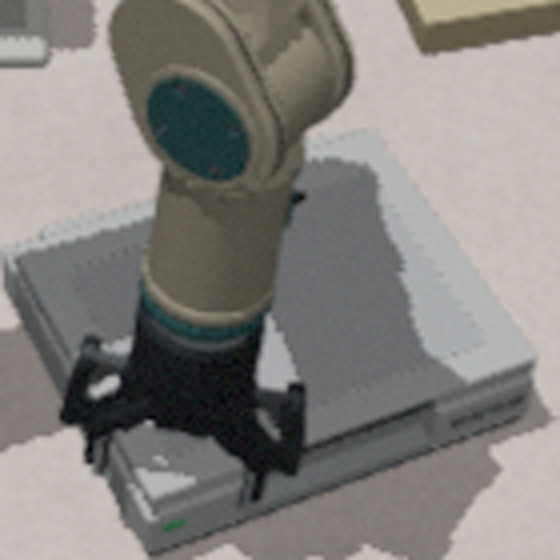

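{"name": "apply_moves", "arguments": {
  "targets": [
    [[1.5, 1, -0.4], 0, 85.4],
    [[1.5, 1, -0.4], 0, 85.4]
  ]
}}

```text
clock: 30.88
eef_pos: [470.7, -128.2, 42.0]
tool_rot: [-2.272, 1.467, -2.733]
force: [0.1, -4.8, -2.3]
width: 85.6
```

{"name": "apply_moves", "arguments": {
  "targets": [
    [[1.5, 1, -0.4], 0, 85.4]
  ]
}}

```text
clock: 31.0
eef_pos: [470.7, -128.2, 40.4]
tool_rot: [-2.256, 1.466, -2.719]
force: [0.5, -6.1, -2.0]
width: 85.4
```

{"name": "apply_moves", "arguments": {
  "targets": [
    [[1.5, 1, -0.4], 0, 85.4]
  ]
}}

```text
clock: 31.12
eef_pos: [470.8, -128.2, 38.7]
tool_rot: [-2.24, 1.466, -2.704]
force: [-0.2, -6.5, -1.9]
width: 85.4
```

```bash
python3 - <<'E'
from h import *
where();tips()
im,_=eyes.get_image("side"); cv2.imwrite("pics/I_side.png",cv2.resize(im[180:320,290:430],None,fx=4,fy=4,interpolation=cv2.INTER_CUBIC))
E
```

```text
t 31.12 p [ 470.8 -128.2   38.7] scan [-101.2  117.8] jaw ang in scan -127.1 tooly -36.8 F scan [-6.4  1.4 -1.9] w 85.4 q7 0.38
tip -1 -1 [-84.  157.1] 55.3
tip -1 1 [-66.4 144. ] 53.5
tip 1 -1 [-135.3   89.1] 49.7
tip 1 1 [-117.8   76. ] 47.9
```

View pics/I_side.png

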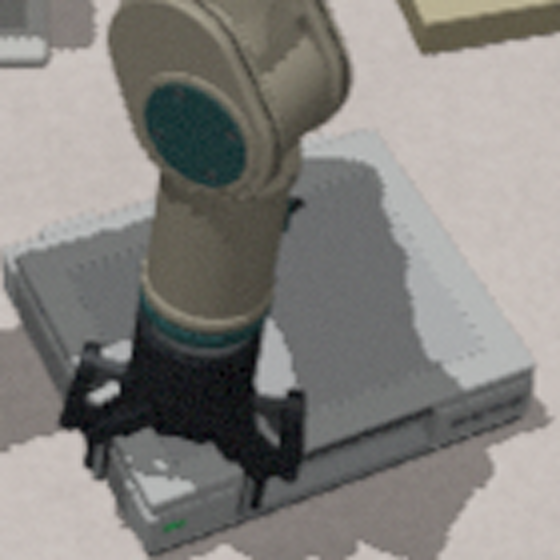

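Nearly shut; carry on in 1 mm steps until the vertical force changes sign.

{"name": "apply_moves", "arguments": {
  "targets": [
    [[1.2, 1, -0.4], 0, 85.4]
  ]
}}

```text
clock: 31.3
eef_pos: [471.2, -128.2, 37.5]
tool_rot: [-2.22, 1.467, -2.685]
force: [0.2, -4.5, 2.7]
width: 85.5
```

{"name": "apply_moves", "arguments": {
  "targets": [
    [[1.2, 1, -0.4], 0, 85.4]
  ]
}}

```text
clock: 31.42
eef_pos: [471.8, -128.1, 36.6]
tool_rot: [-2.201, 1.468, -2.667]
force: [-0.1, -5.1, 4.5]
width: 85.4
```

{"name": "apply_moves", "arguments": {
  "targets": [
    [[1.2, 1, -0.4], 0, 85.4]
  ]
}}

```text
clock: 31.55
eef_pos: [472.5, -128.0, 35.7]
tool_rot: [-2.181, 1.469, -2.648]
force: [-0.6, -5.3, 4.3]
width: 85.5
```

{"name": "apply_moves", "arguments": {
  "targets": [
    [[1.2, 1, -0.4], 0, 85.4]
  ]
}}

```text
clock: 31.68
eef_pos: [473.1, -127.9, 34.9]
tool_rot: [-2.161, 1.47, -2.629]
force: [-0.6, -6.1, 2.9]
width: 85.4
```

```bash
python3 - <<'E'
from h import *
where();tips()
im,_=eyes.get_image("side"); cv2.imwrite("pics/J_side.png",cv2.resize(im[180:320,290:430],None,fx=4,fy=4,interpolation=cv2.INTER_CUBIC))
E
```

```text
t 31.68 p [ 473.1 -127.9   34.9] scan [-101.3  115.5] jaw ang in scan -127.3 tooly -37.0 F scan [-5.9  1.7  2.9] w 85.4 q7 0.38
tip -1 -1 [-83.8 154.8] 51.2
tip -1 1 [-66.3 141.6] 49.3
tip 1 -1 [-135.5   86.9] 46.4
tip 1 1 [-118.    73.7] 44.5
```

View pics/J_side.png

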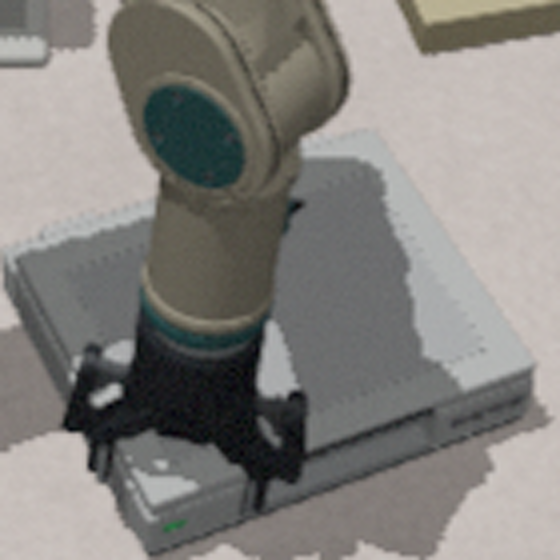

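{"name": "apply_moves", "arguments": {
  "targets": [
    [[0, -3, 1], 0, 85.4],
    [[0, -6, 3], 0, 85.4],
    [[0, -8, 5], 0, 85.4],
    [[0, -8, 5], 0, 85.4],
    [[0, 0, 0], 0, 85.4]
  ]
}}

```text
clock: 32.35
eef_pos: [474.3, -154.2, 35.4]
tool_rot: [-2.23, 1.471, -2.694]
force: [-0.7, 0.1, -0.5]
width: 85.4
```

```bash
python3 - <<'E'
from h import *
where();tips()
E
```

```text
t 32.35 p [ 474.3 -154.2   35.4] scan [-127.4  119. ] jaw ang in scan -127.1 tooly -36.8 F scan [ 0.2  0.6 -0.5] w 85.4 q7 0.42
tip -1 -1 [-110.1  158.3] 51.8
tip -1 1 [-92.6 145.2] 50.1
tip 1 -1 [-161.6   90.3] 46.6
tip 1 1 [-144.    77.2] 44.9
```

{"name": "apply_moves", "arguments": {
  "targets": [
    [[-20, -3, 0], 0, 85.4],
    [[-40, -5, 0], 0, 85.4],
    [[-45, -15, 8], 0, 85.4],
    [[-45, -25, 15], 0, 85.4],
    [[-45, -25, 15], 0, 85.4],
    [[0, -25, 15], 0, 85.4],
    [[0, -25, 15], 0, 85.4],
    [[0, 0, 0], 0, 85.4]
  ]
}}

```text
clock: 33.35
eef_pos: [497.9, -287.5, 240.3]
tool_rot: [-2.28, 1.469, -2.741]
force: [0.4, 0.0, -0.3]
width: 85.6
```

```bash
python3 - <<'E'
from h import *
where()
for n in ("side","top"):
    im,d=eyes.get_image(n); cv2.imwrite(f"pics/K_{n}.png",im)
    cam=eyes.camera_params(n); Rr=np.array(cam["R"])
    # depth heights over lid
    for sxy in [(-100,100),(-100,0),(-100,-100),(0,100),(0,0),(60,-100),(60,100)]:
        u=proj(cam,np.r_[s2w(sxy),68.5])[0]; z=d[int(round(u[1])),int(round(u[0]))]
        X=Rr.T@(np.array([(u[0]-cam["cx"])/cam["fx"]*z,(u[1]-cam["cy"])/cam["fy"]*z,z])-cam["t"]); print(n,sxy,"height",X[2].round(1))
E
```

```text
t 33.35 p [ 497.9 -287.5  240.3] scan [-262.8  119.8] jaw ang in scan -126.9 tooly -36.6 F scan [-0.  -0.4 -0.3] w 85.6 q7 0.4
side (-100, 100) height 62.4
side (-100, 0) height 371.8
side (-100, -100) height 64.8
side (0, 100) height 66.8
side (0, 0) height 69.3
side (60, -100) height 520.0
side (60, 100) height 71.3
top (-100, 100) height 816.0
top (-100, 0) height 66.5
top (-100, -100) height 70.6
top (0, 100) height 816.0
top (0, 0) height 797.7
top (60, -100) height 69.0
top (60, 100) height 810.4
```

View pics/K_side.png

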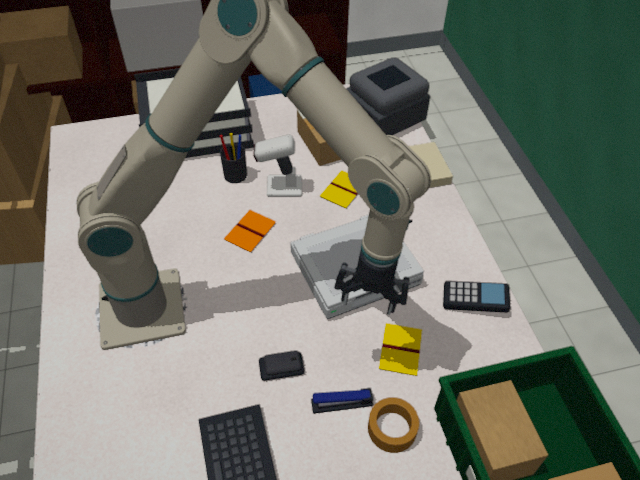

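View pics/K_top.png

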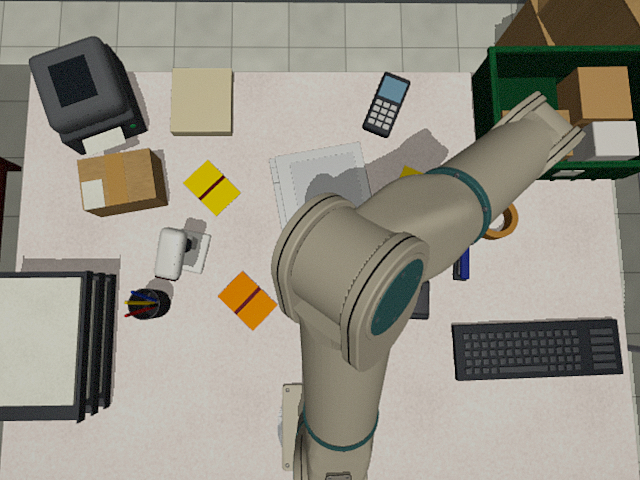

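```bash
python3 - <<'E'
import cv2
im=cv2.imread("pics/K_side.png"); cv2.imwrite("pics/L.png",cv2.resize(im[205:325,280:430],None,fx=5,fy=5,interpolation=cv2.INTER_CUBIC))
E
```

```text
(no output)
```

View pics/L.png

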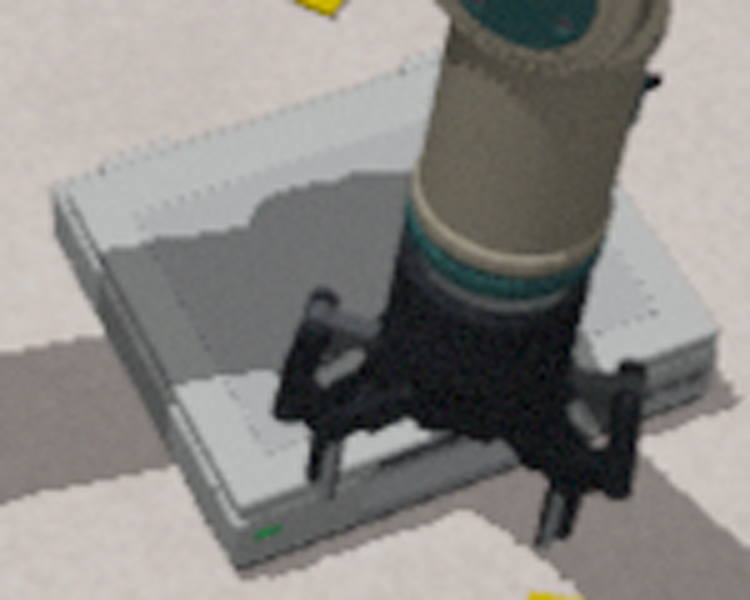

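The lid lies flat on the frame with no visible gap at the front (crop around (240,510) to (715,330)). The gripper is clear of everything, so I hand the job in.

```bash
python3 -c "
from cell import ctrl
print(ctrl.finish_job())"
```

```text
the job is handed in; nothing more can be done
None
```

The red book was slid into the marked corner of the glass and the lid was then lowered shut. I handed the job in at about 33 s with the gripper clear of everything.

- **Book:** I pushed it along the glass with the fingertips, first against the edge nearest the robot (about 5 N), then along that edge against the hinge-side edge (about 5.5 N). With the lid still open, the pictures showed it flush with both edges. Its measured centre was about (41, 52) mm against (44, 53), turned about 0.2°, within the roughly 2–3 mm camera error.
- **Lid:** I drew it forward between the open fingers, then let it down on the front finger. It held the lid's front edge the whole way, with under 7 N of force. After I drew it past upright, it swung freely for about 0.08 rad before it rested on the finger. At the end the vertical force changed sign, which showed the lid had reached the frame.
- **Last checks:** The lid looks flat with no gap at the front. The depth readings disagree a little: 62–71 mm for its top, against 68.5 mm expected. That looks like camera noise, and the front edge does not read high. The other things I could see look unmoved, but the arm hid some of them in the last pictures.
- **Tilt:** The tool drifted to about 6° off vertical during fast moves. I allowed for this, and it caused no unwanted contact that I saw.

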